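Load the divided bathroom shelf box behind its splash flap

ROBOT

A 6-joint arm with a two-finger parallel gripper is mounted at the origin on the work surface. World frame = base frame: x ahead of the robot, y to its left, z up, the work surface at z = 0. Lengths are in m, angles in degrees, forces in N, time in s.
With the tool pointing down it reaches from about 0.4 to 0.825 m from the base axis. Payload 7 kg.
Tool frame: the origin (TCP) lies at the very end of the fingers, on their centre line; the grasp point (between the pads) lies 19 mm behind it (ctrl.grip_point_offset is the distance from the TCP to the grasp point, in m); x points along the fingers, z is the direction in which the jaws open and shut, and the axes are right-handed (so a half turn about x gives the same grasp; the last joint's range is limited). The gripper opens to 88 mm and grips with 3 to 60 N. Pads are 19 mm wide; open, the fingers measure 130 mm over their backs; the gripper's body (78 mm by 193 mm) begins 47 mm behind the grasp point.
Start: joints at [84.46, 20.546, 0.682, 0, -70.136, -16.507], TCP at [0.253, 0.626, 0.227] pointing down, gripper open.
Joint ranges: [-176.03, 176.03], [-82.01, 121.73], [-58.28, 71.71], [-173.87, 95.51], [-174.79, -0.11], [-173.66, 173.66]. Speed limits (degrees/s): [136.94, 136.94, 172.46, 180, 180, 180].

INTERFACE

Orientations are given as [roll, pitch, yaw] about the fixed x, y, z axes, in that order (R = Rz(yaw) Ry(pitch) Rx(roll)).
In Python, from plant import get_obs, snapshot, calibration, close_job, ctrl gives the robot as it stands.
- The arm moves only by the tool move_arm, never from a script. Its argument "commands" is a list that holds one entry, the list of rows, each a list of 4 numbers: the shift along the tool's x, y, z in cm, then the turn about the tool's x in rad. In form: [[[dx, dy, dz, spin], ...]]. A call has 1 to 8 rows; each row shifts and turns the commanded pose from where the row before left it, along the tool's axes as they then stand; what a row does not reach is not made up. A row lasts 1/10 s, in which the tool goes at most 50 mm and 8.59 degrees, less where a joint would pass 70% of its speed; a pose out of reach is approached as far as the arm can. A call with a gripper value outside its range is refused whole. "jaw" is the finger opening in cm, from 0 to 8.76, set as the call begins (left out, the last holds). The fingers move at their own pace and stop on an object; the grip force is fixed at half the most. Time passes only in rows, so rows that do not move let the fingers close. It gives the time, the measured TCP pose, the force and the opening at its end, in the units of the state.
- get_obs(): the state, without advancing time (a new reading comes with each control period).
- snapshot(name): name is "scene" or "top" or "wrist"; returns (picture, depth): 384x512x3 uint8, red, green, blue; 384x512 float32, m along the optical axis (not along the pixel's ray), 0 where there is no reading.
- calibration(name): a dict with "mtx" (3x3 intrinsics, pixels), "T" (4x4, takes a point from camera to world coordinates); the wrist camera has in their place "tool_from_camera" (4x4, takes a point from camera to tool coordinates, whose origin is the TCP and whose axes are the tool frame's). Camera axes: x right, y up, looking along -z (the intrinsics and any distortion apply to the point x, -y, -z); pixel columns grow to the right and rows downward; lengths in m; the calibration is good to about 2 mm. A picture is of the moment at which its call begins: read the wrist's pose just before it. calibration takes no time and is no camera call.
- close_job(): hands the job in, once; it reports no verdict.
The state is a dict: "clock": time; "joint_pos": joint angles; "qvel": joint speeds; "tau": joint torques, N m; "tool_pos": TCP position; "orientation": TCP orientation; "force": force on the tool from outside, world axes, zero at the start; "moment": the same for the moment, N m; "opening": finger opening in m.
Only numpy, scipy, OpenCV 4.12 (cv2) and the standard library are available. Lean on these libraries where they do the work, as an engineer would, in place of code of your own. Each camera call takes 0.05 s, during which the arm holds its last target. There are 200 camera calls.

TASK

Swing the clear flap of the divided shelf box up until it stands straight upright as a splash guard and leave it standing there. Put the glass jar, the swab tub and the green bottle that is lying on its side into the free cells, one per cell, each standing upright with its lid or cap on top, set down gently and not dropped. Leave the pill box in its cell and everything else where it is.

Things in the scene. Friction and masses are not known exactly. Their poses are not given: they have to be found in the camera images.
- caddy: Fixed clear acrylic shelf box, turquoise edges, 92 mm deep (its x; front faces -x, the robot), 324 mm wide (its y), 52 mm high. Origin: centre of its underside. Four open-topped cells in a row along y, each 84 (x) by 76 mm (y) inside, walls 4 mm, inner floor 5 mm above the underside. A clear flap, hinged along the top of the rear (+x) wall, covers the cells at the start.
- cell0 (a point): Centre of the inner floor of cell 0 (cells 0 to 3 run from the box's -y end to its +y end, 80 mm apart). Free cells have a thin pink mat on the floor (look only); one of the four, which one varies, holds the pill box.
- cell1 (a point): Centre of the inner floor of cell 1 (cells 0 to 3 run from the box's -y end to its +y end, 80 mm apart). Free cells have a thin pink mat on the floor (look only); one of the four, which one varies, holds the pill box.
- cell2 (a point): Centre of the inner floor of cell 2 (cells 0 to 3 run from the box's -y end to its +y end, 80 mm apart). Free cells have a thin pink mat on the floor (look only); one of the four, which one varies, holds the pill box.
- cell3 (a point): Centre of the inner floor of cell 3 (cells 0 to 3 run from the box's -y end to its +y end, 80 mm apart). Free cells have a thin pink mat on the floor (look only); one of the four, which one varies, holds the pill box.
- flap (a joint): Angle of the flap in rad: 0 = lying flat over the cells (horizontal), 1.57 = standing straight up, 2.1 = stop, leaning back away from the robot. Starts at 0 to 0.35. The hinge is stiff (0.28 N m): it stays where left; 2 to 4 N at the tab move it. Flap 90 mm from hinge to front edge, 322 mm wide, 4 mm thick.
- flap_hinge (a point): Point on the hinge axis at the middle of the box's width, 55 mm above the underside of the box and 44 mm behind its centre; the axis runs along the box's y.
- flap_tab (a point): Grip point on the flap's pull tab: a pink round bar, diameter 14 mm, that continues the flap beyond the middle of its front edge, in its plane, ending 135 mm from the hinge axis. This point is 118 mm from that axis. It can be pinched from above across the box's y and turns between the fingers as the flap rises.
- jar: Glass cosmetic jar with a steel lid, upright cylinder 54 mm in diameter, 90 mm high, sides straight to the top, about 0.2 kg. Origin: centre of its underside, z up its axis.
- tub: Lidded cotton swab tub, clear with a pink lid, upright cylinder 60 mm in diameter, 90 mm high, sides straight to the top, about 0.1 kg. Origin: centre of its underside, z up its axis.
- bottle: Green plastic lotion bottle with a white cap, 150 mm long overall, lying on its side at the start; body 46 mm in diameter and 115 mm long, cap 30 mm in diameter and 35 mm long, about 0.2 kg. Origin: on its axis at mid length (75 mm from the base); its x axis points from base to cap. It lies with the cap roughly to the robot's left.
- pillbox: Round blue pill box with a white top, 62 mm in diameter, 32 mm high, lying flat in one of the cells. Origin: centre of its underside. To be left there.
- mug: Pink ceramic toothbrush mug, 80 mm across, 95 mm high. Origin: centre of its underside. Bystander.
- curler: Steel eyelash curler lying flat, about 110 mm long. Origin: underside, mid length. Bystander.
- deodorant: Blue spray can, 52 mm in diameter, 130 mm high, upright. Origin: centre of its underside. Bystander.
- soapdish: White soap dish with a bar of soap, 110 by 80 mm, 28 mm high. Origin: centre of its underside. Bystander.
- creamtin: Flat round aluminium cream tin, 72 mm across, 22 mm high. Origin: centre of its underside. Bystander.
Not all that is in view belongs to the job. What is shaped like the bottle but orange or red is not meant.

How it is judged:
By the outcome, as a careful person would: the job done as asked, in the order asked, and still so for the second after the job is handed in, with the robot touching nothing.
It also fails if it takes over 72 s, if anything falls off the work surface, if the arm or the gripper's body presses on something with over 40 N, if the wrist force passes 120 N, or if a joint passes its speed limit or range.

## Working session

There is one attempt and no reset: what is moved stays moved. The work goes in short steps, Python scripts to look and compute and a tool call to move; the robot and the scene stay as the last step left them, time stands still between calls to the robot, and variables do not carry over. Pictures are saved under pics/ and viewed, about 8 in all and at most 12, crops included, and the job is handed in when it is done.

Besides the shell and the picture viewer there is one more tool, called as name(argument=value, ...), one argument or row to a line, values as JSON. move_arm: Moves the arm, as the interface text tells. Its arguments: {"type":"object","properties":{"commands":{"type":"array"},"jaw":{"type":"number"}},"required":["commands"]}

```bash
ls; mkdir -p pics; cat > h.py <<'E'
import numpy as np, cv2
from plant import get_obs, snapshot, calibration, close_job, ctrl
def world(name,depth,T=None):
    c=calibration(name); K=np.array(c['mtx']); T=np.array(c['T']) if T is None else T
    v,u=np.mgrid[:depth.shape[0],:depth.shape[1]]
    p=np.stack([(u-K[0,2])/K[0,0]*depth,-(v-K[1,2])/K[1,1]*depth,-depth],-1)
    return p@T[:3,:3].T+T[:3,3]
E
python3 - <<'E'
from h import *
print(get_obs()); np.set_printoptions(precision=3,suppress=True)
for n in("scene","top"):
    p,d=snapshot(n); cv2.imwrite(f"pics/{n}0.png",cv2.resize(p[:,:,::-1],(768,576),interpolation=cv2.INTER_CUBIC)); np.savez(f"{n}0.npz",p=p,d=d); c=calibration(n);print(n,c)
print(calibration("wrist"))
E
```

```text
pics
{'clock': 0.0, 'joint_pos': array([ 8.44609338e+01,  2.05900721e+01,  6.33089304e-01, -2.05189113e-02,
       -7.01360674e+01, -1.65057521e+01]), 'qvel': array([ 0.02315644, -0.00617317, -0.02215018,  0.02502815,  0.07014175,
        0.02826958]), 'tau': array([ 9.25763197e-04, -5.82718277e+01,  2.93066847e+01,  6.99723423e+00,
        7.01499768e-03, -1.58854350e-04]), 'tool_pos': array([0.25319937, 0.62517264, 0.22563162]), 'orientation': array([   4.79586586,   89.90497094, -107.25594013]), 'force': array([ 0.10410825, -0.2442062 , -0.07115576]), 'moment': array([-0.00753617, -0.01993263, -0.03784707]), 'opening': 0.08809270378856747}
scene {'mtx': array([[372.76 ,   0.   , 258.928],
       [  0.   , 372.76 , 191.394],
       [  0.   ,   0.   ,   1.   ]]), 'T': array([[-0.876, -0.33 ,  0.351,  0.96 ],
       [ 0.482, -0.569,  0.666,  0.914],
       [-0.02 ,  0.753,  0.658,  0.984],
       [ 0.   ,  0.   ,  0.   ,  1.   ]])}
top {'mtx': array([[377.206,   0.   , 250.275],
       [  0.   , 377.206, 195.56 ],
       [  0.   ,   0.   ,   1.   ]]), 'T': array([[ 0.072,  0.977, -0.199,  0.262],
       [-0.997,  0.071, -0.009, -0.004],
       [ 0.006,  0.199,  0.98 ,  1.207],
       [ 0.   ,  0.   ,  0.   ,  1.   ]])}
{'mtx': array([[325.876,   0.   , 258.308],
       [  0.   , 325.876, 186.542],
       [  0.   ,   0.   ,   1.   ]]), 'tool_from_camera': array([[-0.   ,  0.287, -0.958, -0.158],
       [-0.001,  0.958,  0.287,  0.078],
       [ 1.   ,  0.001,  0.   , -0.   ],
       [ 0.   ,  0.   ,  0.   ,  1.   ]])}
```

View pics/scene0.png

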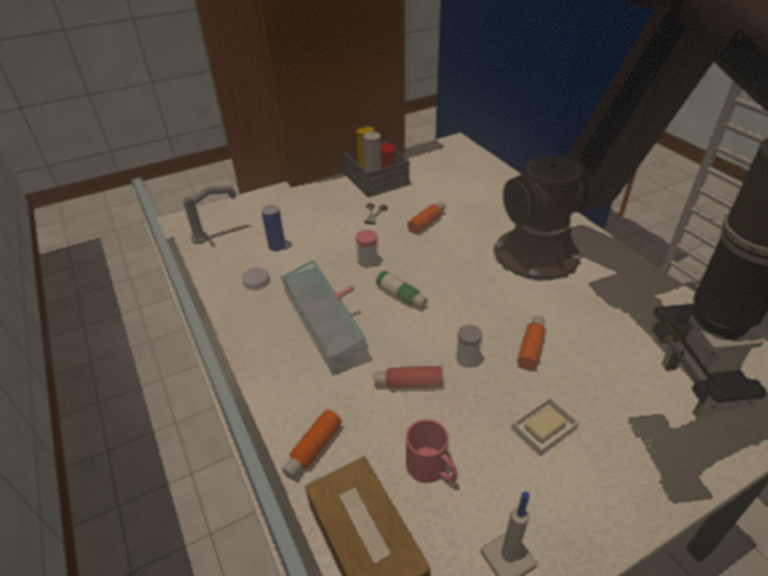

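View pics/top0.png

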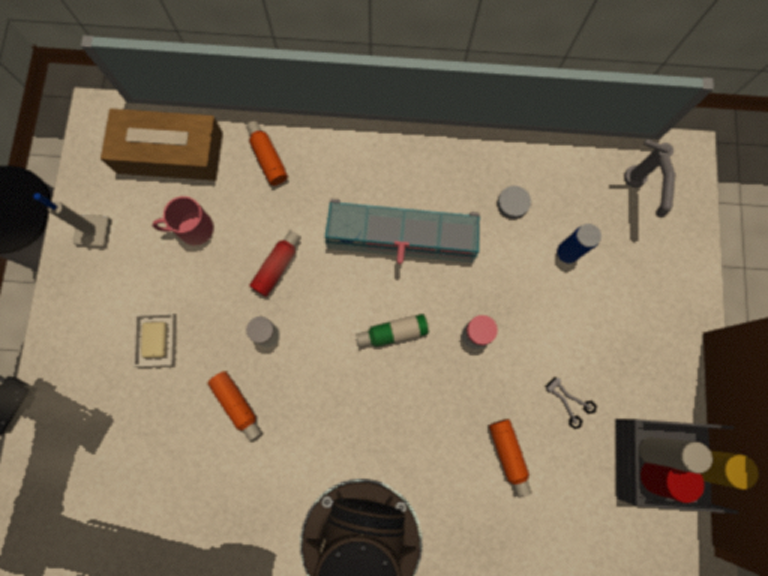

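Top view (768 px scale): the caddy is at (403,228) with its pink tab at (401,252). The jar (grey lid) is at (262,332) and the tub (pink lid) at (480,333). Bottle candidates:
- green (393,331), with its white cap at (362,340), pointing left
- red (275,265)
- orange (268,153), (235,405) and (510,457)

Only the green one fits. I'll confirm it in a crop and take measurements.

```bash
python3 - <<'E'
from h import *
np.set_printoptions(precision=3,suppress=True)
z=np.load("top0.npz");p,d=z['p'],z['d']; W=world("top",d)
crop=p[125:245,205:335]; cv2.imwrite("pics/crop1.png",cv2.resize(crop[:,:,::-1],None,fx=5,fy=5,interpolation=cv2.INTER_CUBIC))
hsv=cv2.cvtColor(p,cv2.COLOR_RGB2HSV)
def blob(m,name,roi):
    u0,v0,u1,v1=roi; M=np.zeros(m.shape,bool); M[v0:v1,u0:u1]=m[v0:v1,u0:u1]
    P=W[M&(d>0)]; vv,uu=np.where(M)
    print(name,M.sum(),'px',uu.mean().round(1),vv.mean().round(1),'med',np.median(P,0),'lo',np.percentile(P,3,0),'hi',np.percentile(P,97,0)); return P
H,S,V=hsv[...,0],hsv[...,1],hsv[...,2]
zz=W[...,2]
blob((zz>0.08)&(zz<.1),"jar",(155,200,195,245))
blob((zz>0.08)&(zz<.1),"tub",(300,200,340,245))
P=blob((zz>0.02)&(zz<.06),"bottle",(230,200,292,245))
c=P[:,:2].mean(0); w,v=np.linalg.eigh(np.cov((P[:,:2]-c).T)); t=(P[:,:2]-c)@v[:,1]; s=(P[:,:2]-c)@v[:,0]; print('axis',v[:,1],np.percentile(t,[0,2,98,100]),np.percentile(s,[2,98]))
blob((H>35)&(H<85)&(S>120),"green",(230,200,292,245))
blob(((H>165)|(H<5))&(S>110),"tab",(255,155,280,185))
print('caddy col/row z/xyz')
for v in range(132,174,4): print(v,[tuple(W[v,u].round(3)) for u in (225,243,267,292,312)])
T=np.array(calibration("wrist")['tool_from_camera']);print(T[:3,:3])
E
```

```text
jar 263 px 173.1 219.4 med [0.399 0.23  0.091] lo [0.376 0.206 0.085] hi [0.422 0.253 0.095]
tub 319 px 321.3 219.5 med [ 0.431 -0.211  0.091] lo [ 0.405 -0.237  0.086] hi [ 0.457 -0.186  0.095]
bottle 648 px 262.7 220.6 med [ 0.421 -0.039  0.042] lo [ 0.393 -0.101  0.028] hi [0.455 0.031 0.049]
axis [-0.309  0.951] [-0.07  -0.067  0.075  0.079] [-0.023  0.02 ]
green 224 px 260.6 221.1 med [ 0.418 -0.018  0.044] lo [ 0.396 -0.101  0.034] hi [0.454 0.008 0.049]
tab 70 px 266.9 166.9 med [ 0.585 -0.039  0.087] lo [ 0.559 -0.051  0.075] hi [ 0.601 -0.029  0.094]
caddy col/row z/xyz
132 [(np.float64(0.719), np.float64(0.107), np.float64(0.0)), (np.float64(0.722), np.float64(0.046), np.float64(0.004)), (np.float64(0.728), np.float64(-0.034), np.float64(0.004)), (np.float64(0.735), np.float64(-0.119), np.float64(0.001)), (np.float64(0.739), np.float64(-0.186), np.float64(0.003))]
136 [(np.float64(0.682), np.float64(0.1), np.float64(0.062)), (np.float64(0.688), np.float64(0.043), np.float64(0.057)), (np.float64(0.715), np.float64(-0.035), np.float64(-0.001)), (np.float64(0.721), np.float64(
[... 2176 characters left out ...]
179), np.float64(0.078))]
168 [(np.float64(0.595), np.float64(0.097), np.float64(-0.004)), (np.float64(0.597), np.float64(0.037), np.float64(0.002)), (np.float64(0.577), np.float64(-0.039), np.float64(0.093)), (np.float64(0.594), np.float64(-0.12), np.float64(0.053)), (np.float64(0.613), np.float64(-0.19), np.float64(0.006))]
172 [(np.float64(0.58), np.float64(0.095), np.float64(-0.0)), (np.float64(0.584), np.float64(0.036), np.float64(0.002)), (np.float64(0.565), np.float64(-0.04), np.float64(0.092)), (np.float64(0.592), np.float64(-0.124), np.float64(0.012)), (np.float64(0.592), np.float64(-0.187), np.float64(0.031))]
[[-0.     0.287 -0.958]
 [-0.001  0.958  0.287]
 [ 1.     0.001  0.   ]]
```

View pics/crop1.png

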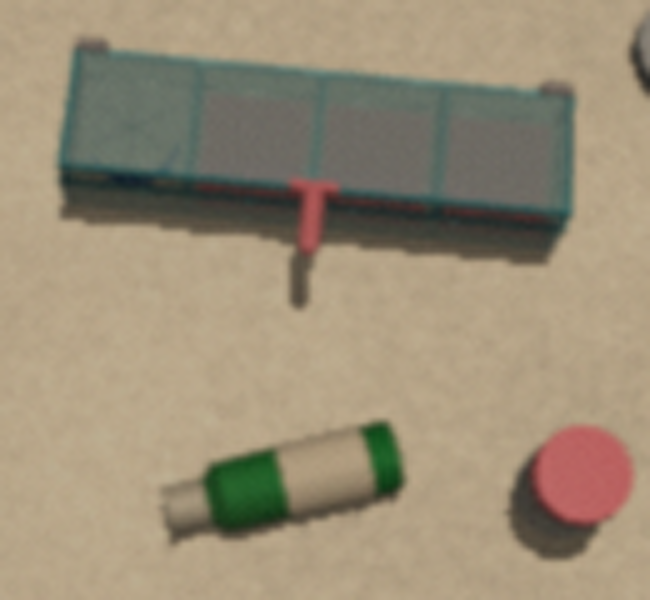

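The crop confirms the green bottle: green with a cream label, cap left at crop (185,508). Cell 3 (leftmost) has no pink mat and shows blue at (130,180), so it holds the pill box. Cells 0–2 are free. Next I'll fit the box frame.

```bash
cat >> h.py <<'E'
from scipy.spatial.transform import Rotation as Rn
def delta(target,jawdir=None,obs=None):
    o=obs or get_obs(); R=Rn.from_euler('xyz',o['orientation'],degrees=True).as_matrix()
    s=0
    if jawdir is not None:  # spin first, then shift
        v=R.T@np.array([*jawdir,0]); s=np.arctan2(-v[1],v[2]); s=(s+np.pi/2)%np.pi-np.pi/2
    R2=R@Rn.from_rotvec([s,0,0]).as_matrix()
    dd=R2.T@(np.array(target)-o['tool_pos'])*100
    print('t',round(o['clock'],2),'tcp',o['tool_pos'].round(4),'toolx',R[:,0].round(3),'toolz',R[:,2].round(3),'open',round(o['opening'],4),'F',o['force'].round(1),'j6',o['joint_pos'][5].round(1))
    print('  spin',round(s,4),'(alt',round(s-np.sign(s)*np.pi,3),') shift after spin cm',dd.round(2))
E
python3 - <<'E'
from h import *
np.set_printoptions(precision=4,suppress=True)
z=np.load("top0.npz");p,d=z['p'],z['d']; W=world("top",d); hsv=cv2.cvtColor(p,cv2.COLOR_RGB2HSV)
M=np.zeros(d.shape,bool); M[130:170,215:325]=1
pink=((hsv[...,0]>165)|(hsv[...,0]<5))&(hsv[...,1]>110)
M&=(W[...,2]>.05)&(W[...,2]<.12)&(d>0)&~pink
P=W[M]
for _ in range(4):
    A=np.c_[P[:,:2],np.ones(len(P))]; co=np.linalg.lstsq(A,P[:,2],rcond=None)[0]; r=P[:,2]-A@co; P=P[abs(r)<max(.004,2*r.std())]
print('plane',co,len(P),r.std(),'angle',np.arctan(np.hypot(*co[:2])))
n=np.array([-co[0],-co[1],1]);n/=np.linalg.norm(n)
rect=cv2.minAreaRect(P[:,:2].astype(np.float32)*1000); print('flap rect mm xy',rect,cv2.boxPoints(rect))
# long axis via tail-end
tabP=W[pink&(W[...,2]>.06)&(np.arange(512)[None]>255)&(np.arange(512)[None]<280)&(np.arange(384)[:,None]>150)&(np.arange(384)[:,None]<190)]
print('tab ext',tabP.min(0),tabP.max(0)); i=np.argsort(tabP[:,0]);print(tabP[i[:12]].mean(0),tabP[i[20:40]].mean(0))
# bottle
M=np.zeros(d.shape,bool); M[200:245,230:292]=1; M&=(W[...,2]>.012)&(W[...,2]<.06)
P=W[M]; r=cv2.minAreaRect(P[:,:2].astype(np.float32)*1000); print('bottle rect',r,cv2.boxPoints(r))
delta([.25,.62,.2],[0,1])
# scene camera check of bottle/jar/tub/flap depth
z=np.load("scene0.npz");p,d=z['p'],z['d']; W=world("scene",d)
for n,(x0,x1,y0,y1,z0,z1) in dict(jar=(.35,.45,.17,.28,.08,.1),tub=(.37,.49,-.27,-.15,.08,.1),bottle=(.36,.48,-.12,.05,.015,.06),box=(.58,.72,-.24,.15,.04,.12)).items():
    m=(W[...,0]>x0)&(W[...,0]<x1)&(W[...,1]>y0)&(W[...,1]<y1)&(W[...,2]>z0)&(W[...,2]<z1)&(d>0)
    print(n,m.sum(),cv2.minAreaRect(W[m][:,:2].astype(np.float32)*1000), W[m].mean(0))
E
```

```text
plane [-0.2387  0.0059  0.2218] 2421 0.0017730400352795035 angle 0.23434243305288383
flap rect mm xy ((644.015869140625, -41.71099853515625), (321.61053466796875, 96.37126159667969), 88.24223327636719) [[ 590.9203 -200.9626]
 [ 687.2463 -203.9186]
 [ 697.1114  117.5406]
 [ 600.7855  120.4966]]
tab ext [ 0.5553 -0.0516  0.0748] [ 0.6021 -0.0264  0.0953]
[ 0.5615 -0.0384  0.0913] [ 0.5807 -0.0391  0.0885]
bottle rect ((422.236083984375, -33.95689392089844), (46.07794952392578, 149.13751220703125), 18.13783836364746) [[ 377.1284   29.7344]
 [ 423.5555 -111.9925]
 [ 467.3438  -97.6482]
 [ 420.9167   44.0787]]
t 0.1 tcp [0.2533 0.6252 0.2257] toolx [-0.    -0.001 -1.   ] toolz [-0.376 -0.927  0.002] open 0.0875 F [-0.2 -0.7  0.2] j6 -16.5
  spin -0.385 (alt 2.757 ) shift after spin cm [ 2.57 -0.33  0.52]
jar 175 ((403.6407165527344, 233.36668395996094), (52.20261764526367, 51.69960021972656), 36.26658248901367) [0.4053 0.2353 0.0888]
tub 117 ((435.4914855957031, -209.18185424804688), (60.42597198486328, 53.345130920410156), 63.31095504760742) [ 0.4369 -0.206   0.0888]
bottle 387 ((428.8615417480469, -30.104827880859375), (44.66075134277344, 152.39804077148438), 18.348119735717773) [ 0.4338 -0.0258  0.0361]
box 1844 ((637.6240844726562, -38.83995056152344), (330.1294250488281, 115.36986541748047), 88.40863037109375) [ 0.6474 -0.0189  0.0657]
```

```bash
python3 - <<'E'
from h import *
delta([.5695,-.040,.20],[.031,.9995])
E
```

```text
t 0.1 tcp [0.2533 0.6252 0.2257] toolx [-0.    -0.001 -1.   ] toolz [-0.376 -0.927  0.002] open 0.0875 F [-0.2 -0.7  0.2] j6 -16.5
  spin -0.3539 (alt 2.788 ) shift after spin cm [ 2.66 33.67 65.5 ]
```

move_arm(
  commands=[
    [[0,0,0,-0.118],[0,0,0,-0.118],[0,0,0,-0.118],[0,1.6,3.1,0],[0,1.6,3.1,0],[0,1.6,3.1,0],[0,1.6,3.1,0],[0,1.6,3.1,0]],
  ],
)

```text
clock: 0.9
tool_pos: [0.3289, 0.4667, 0.2262]
orientation: [-25.1, 90.0, -116.9]
force: [-0.0, 0.1, -0.2]
opening: 0.0875
```

move_arm(
  commands=[
    [[0,1.6,3.1,0],[0,1.6,3.1,0],[0,1.6,3.1,0],[0,1.6,3.1,0],[0,1.6,3.1,0],[0,1.6,3.1,0],[0,1.6,3.1,0],[0,1.6,3.1,0]],
  ],
)

```text
clock: 1.7
tool_pos: [0.449, 0.2149, 0.2264]
orientation: [-70.6, 90.0, -162.4]
force: [0.5, 0.7, 0.1]
opening: 0.0875
```

move_arm(
  commands=[
    [[0,1.6,3.1,0],[0,1.6,3.1,0],[0,1.6,3.1,0],[0,1.6,3.1,0],[0,1.6,3.1,0],[0,1.6,3.1,0],[0,1.6,3.1,0],[0,0,0,0]],
  ],
)

```text
clock: 2.5
tool_pos: [0.5549, -0.007, 0.2258]
orientation: [-53.6, 89.9, -145.6]
force: [-0.3, 0.1, -0.6]
opening: 0.0879
```

```bash
python3 - <<'E'
from h import *
np.set_printoptions(precision=4,suppress=True)
delta([.5695,-.040,.0635],[.031,.9995])
o=get_obs(); p,d=snapshot("wrist"); cv2.imwrite("pics/w1.png",p[:,:,::-1]); np.savez("w1.npz",p=p,d=d)
T=np.eye(4);T[:3,:3]=Rn.from_euler('xyz',o['orientation'],degrees=True).as_matrix();T[:3,3]=o['tool_pos']
W=world("wrist",d,T@np.array(calibration("wrist")['tool_from_camera']))
hsv=cv2.cvtColor(p,cv2.COLOR_RGB2HSV)
m=((hsv[...,0]>165)|(hsv[...,0]<5))&(hsv[...,1]>100)&(W[...,2]>.06)&(W[...,2]<.12)
n,l,s,c=cv2.connectedComponentsWithStats(m.astype(np.uint8))
for i in range(1,n):
    if s[i,4]>60:
        P=W[l==i];print(s[i],P.min(0),P.max(0)); 
        for x in np.arange(.55,.61,.01):
            q=P[abs(P[:,0]-x)<.004]; 
            if len(q)>5: print(x,len(q),q[:,1].min(),q[:,1].max(),q[:,2].max())
E
```

```text
t 2.5 tcp [ 0.5549 -0.007   0.2258] toolx [-0.001 -0.001 -1.   ] toolz [-0.034 -0.999  0.001] open 0.0879 F [-0.3  0.1 -0.6] j6 68.5
  spin -0.003 (alt 3.139 ) shift after spin cm [16.23  1.58  3.24]
```

View pics/w1.png

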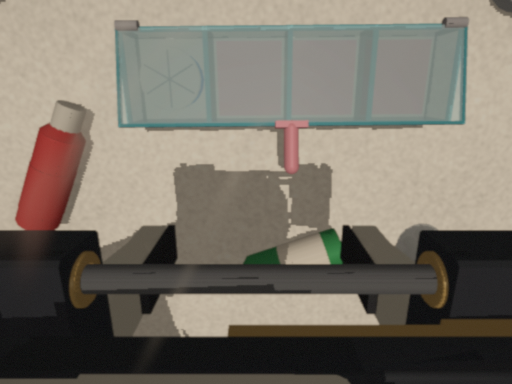

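```bash
python3 - <<'E'
from h import *
z=np.load("w1.npz");p,d=z['p'],z['d']; hsv=cv2.cvtColor(p,cv2.COLOR_RGB2HSV)
np.set_printoptions(precision=4,suppress=True)
o=get_obs()
T=np.eye(4);T[:3,:3]=Rn.from_euler('xyz',o['orientation'],degrees=True).as_matrix();T[:3,3]=o['tool_pos']
W=world("wrist",d,T@np.array(calibration("wrist")['tool_from_camera']))
np.save("W1.npy",W)
for v in range(20,384,40): print(v,[(tuple(W[v,u].round(3).tolist())) for u in range(40,512,70)])
E
```

```text
20 [(0.71, 0.221, 0.001), (0.707, 0.147, 0.001), (0.705, 0.073, 0.0), (0.702, -0.002, -0.001), (0.7, -0.077, -0.001), (0.697, -0.151, -0.0), (0.685, -0.191, 0.061)]
60 [(0.67, 0.231, 0.0), (0.668, 0.154, 0.0), (0.66, 0.063, 0.064), (0.657, -0.001, 0.063), (0.655, -0.066, 0.064), (0.653, -0.13, 0.065), (0.651, -0.194, 0.064)]
100 [(0.628, 0.241, 0.0), (0.625, 0.16, 0.002), (0.624, 0.064, 0.073), (0.622, -0.0, 0.072), (0.62, -0.065, 0.073), (0.618, -0.13, 0.073), (0.615, -0.195, 0.072)]
140 [(0.588, 0.221, 0.044), (0.58, 0.168, 0.002), (0.577, 0.086, 0.001), (0.574, 0.004, 0.0), (0.571, -0.079, 0.001), (0.568, -0.162, 0.0), (0.565, -0.245, -0.0)]
180 [(0.546, 0.229, 0.047), (0.531, 0.177, 0.0), (0.528, 0.091, 0.0), (0.525, 0.006, 0.001), (0.522, -0.08, 0.001), (0.519, -0.165, 0.0), (0.516, -0.251, 0.0)]
220 [(0.498, 0.243, 0.042), (0.478, 0.186, -0.001), (0.475, 0.097, -0.001), (0.472, 0.008, -0.0), (0.469, -0.081, -0.001), (0.466, -0.17, 0.0), (0.463, -0.259, -0.001)]
260 [(0.595, 0.045, 0.315), (0.567, 0.055, 0.266), (0.419, 0.103, -0.0), (0.433, 0.009, 0.031), (0.439, -0.073, 0.047), (0.563, -0.059, 0.266), (0.592, -0.055, 0.315)]
300 [(0.584, 0.048, 0.315), (0.569, 0.042, 0.294), (0.358, 0.109, 0.001), (0.354, 0.013, -0.0), (0.351, -0.083, 0.001), (0.558, -0.053, 0.284), (0.581, -0.056, 0.316)]
340 [(0.582, 0.041, 0.326), (0.581, 0.026, 0.326), (0.581, 0.011, 0.326), (0.581, -0.004, 0.327), (0.58, -0.02, 0.326), (0.579, -0.035, 0.326), (0.578, -0.05, 0.326)]
380 [(0.58, 0.035, 0.335), (0.58, 0.022, 0.335), (0.581, 0.008, 0.336), (0.58, -0.005, 0.336), (0.58, -0.018, 0.337), (0.577, -0.032, 0.334), (0.577, -0.045, 0.334)]
```

Wrist view: the box spans (118,20)–(467,128), the pill box is visible in the left cell at (170,82), and the tab runs (292,125) to (292,172). Depth puts the table at z = 0, so the calibration is consistent. I'll use this view to pin down the tab and box.

```bash
python3 - <<'E'
from h import *
z=np.load("w1.npz");p,d=z['p'],z['d']; W=np.load("W1.npy")
np.set_printoptions(precision=4,suppress=True)
for v in range(120,176,6):
    r=[(u) for u in range(275,312) if W[v,u,2]>.05]
    if r: print(v,r[0],r[-1],W[v,r].mean(0),'ztop',W[v,r,2].max())
m=np.zeros(d.shape,bool); m[15:132,105:475]=1; m&=(W[...,2]>.058)&(W[...,2]<.1); m[119:,270:315]=0
P=W[m]; 
A=np.c_[P[:,:2],np.ones(len(P))]
for _ in range(3):
    co=np.linalg.lstsq(A,P[:,2],rcond=None)[0]; r=P[:,2]-A@co; P=P[abs(r)<.004]; A=np.c_[P[:,:2],np.ones(len(P))]
print(co,np.arctan(np.hypot(*co[:2])),r.std())
# front edge of flap & rear edge by columns
F=[];B=[]
for u in range(130,455,5):
    if 265<u<320: continue
    q=[v for v in range(10,140) if W[v,u,2]>.05 and abs(W[v,u]@np.array([-co[0],-co[1],1])-co[2])<.006]
    if q: F.append(W[q[-1],u]);B.append(W[q[0],u])
F=np.array(F);B=np.array(B)
for X in(F,B): f=np.polyfit(X[:,1],X[:,0],1); print('edge x at y=-.04',np.polyval(f,-.04),'slope',f[0],'z',np.median(X[:,2]),'res',(X[:,0]-np.polyval(f,X[:,1])).std())
for v in (50,90,115):
    q=[u for u in range(100,490) if .05<W[v,u,2]<.1]; print(v,W[v,q[0]],W[v,q[-1]])
E
```

```text
120 275 311 [ 0.6032 -0.0391  0.0796] ztop 0.08351474974490225
126 275 308 [ 0.5982 -0.0374  0.0835] ztop 0.08476297903279878
132 284 298 [ 0.5929 -0.0368  0.0841] ztop 0.0856381615326724
138 284 302 [ 0.5904 -0.0349  0.1042] ztop 0.3841067559250736
144 284 298 [ 0.5823 -0.0365  0.0869] ztop 0.08932369299421583
150 284 298 [ 0.577  -0.0364  0.088 ] ztop 0.09003173430934253
156 284 298 [ 0.5716 -0.0362  0.0893] ztop 0.09145130956951308
162 284 301 [ 0.5704 -0.0343  0.1091] ztop 0.3841067559250736
168 284 298 [ 0.5609 -0.0359  0.0916] ztop 0.09357439145786695
[-0.2361  0.0063  0.2196] 0.23189963320084025 0.0008088842645827371
edge x at y=-.04 0.5981358541515788 slope 0.02544233693073514 z 0.07726868547842891 res 0.00042484232577606995
edge x at y=-.04 0.6875927992733114 slope 0.025109890091765508 z 0.05254891737920597 res 0.0012131685264345337
50 [0.6702 0.1205 0.063 ] [ 0.6591 -0.2001  0.0629]
90 [0.6352 0.1216 0.0717] [ 0.6241 -0.1982  0.0717]
115 [0.6131 0.1216 0.078 ] [ 0.602  -0.1983  0.0769]
```

move_arm(
  commands=[
    [[2,0.45,0.73,0],[3,0.45,0.73,0],[3,0.45,0.73,0],[3,0.45,0.72,0],[2.5,0,0,0],[1.5,0,0,0],[1.2,0,0,0],[0,0,0,0]],
  ],
  jaw=5,
)

```text
clock: 3.35
tool_pos: [0.5701, -0.0332, 0.063]
orientation: [-77.9, 89.8, -169.6]
force: [-0.4, -0.5, 0.2]
opening: 0.0504
```

move_arm(
  commands=[
    [[0,0,0,0],[0,0,0,0],[0,0,0,0],[0,0,0,0],[0,0,0,0]],
  ],
  jaw=0.5,
)

```text
clock: 3.85
tool_pos: [0.5713, -0.0364, 0.0653]
orientation: [-3.3, 89.8, -95.0]
force: [6.6, -35.2, -4.0]
opening: 0.0154
```

move_arm(
  commands=[
    [[0,0,0,0],[0,0,0,0]],
  ],
)

```text
clock: 4.05
tool_pos: [0.5713, -0.0378, 0.0653]
orientation: [-5.6, 89.7, -97.4]
force: [3.2, -23.9, -0.6]
opening: 0.0132
```

```bash
python3 - <<'E'
from h import *
o=get_obs();print({k:np.round(o[k],3).tolist() for k in('tool_pos','force','moment','opening')})
t=np.linspace(.235,1.5708,17); x=-11.8*np.cos(t); z=11.8*np.sin(t)
for a,b in zip(-np.diff(z),np.diff(x)): print(a.round(2),b.round(2))
E
```

```text
{'tool_pos': [0.571, -0.038, 0.065], 'force': [3.171, -23.928, -0.599], 'moment': [-8.676, -1.708, 0.136], 'opening': 0.013}
-0.95 0.27
-0.92 0.35
-0.89 0.42
-0.85 0.5
-0.81 0.56
-0.76 0.63
-0.7 0.69
-0.64 0.75
-0.58 0.8
-0.51 0.84
-0.44 0.88
-0.36 0.92
-0.28 0.94
-0.2 0.96
-0.12 0.98
-0.04 0.98
```

move_arm(
  commands=[
    [[0,0,0.2,0],[-0.95,0.27,0,0],[-0.92,0.35,0,0],[-0.89,0.42,0,0],[0,0,0,0]],
  ],
)

```text
clock: 4.55
tool_pos: [0.5813, -0.0383, 0.0929]
orientation: [-22.9, 89.8, -114.7]
force: [1.4, -12.3, -1.5]
opening: 0.0134
```

```bash
python3 - <<'E'
from h import *
o=get_obs();print({k:np.round(o[k],4).tolist() for k in('tool_pos','force','moment','opening')})
E
```

```text
{'tool_pos': [0.5813, -0.0383, 0.0929], 'force': [1.3852, -12.3321, -1.4709], 'moment': [-4.3281, -0.2105, 0.0625], 'opening': 0.0134}
```

move_arm(
  commands=[
    [[-0.85,0.5,0.1,0],[-0.81,0.56,0.05,0],[-0.76,0.63,0,0],[-0.7,0.69,0,0],[-0.64,0.75,0,0],[-0.58,0.8,0,0],[-0.51,0.84,0,0],[-0.44,0.88,0,0]],
  ],
)

```text
clock: 5.35
tool_pos: [0.6361, -0.0398, 0.1447]
orientation: [-78.7, 89.7, -170.5]
force: [-4.0, -3.7, -4.6]
opening: 0.0132
```

move_arm(
  commands=[
    [[-0.36,0.92,0,0],[-0.28,0.94,0,0],[-0.2,0.96,0,0],[-0.12,0.98,0,0],[-0.04,0.98,0,0],[0,0,0,0],[0,0,0,0]],
  ],
)

```text
clock: 6.05
tool_pos: [0.6864, -0.0411, 0.156]
orientation: [66.7, 89.9, -25.1]
force: [-0.7, -5.1, 2.7]
opening: 0.0133
```

```bash
cat >> h.py <<'E'
def wristW():
    o=get_obs(); p,d=snapshot("wrist")
    T=np.eye(4);T[:3,:3]=Rn.from_euler('xyz',o['orientation'],degrees=True).as_matrix();T[:3,3]=o['tool_pos']
    return p,d,world("wrist",d,T@np.array(calibration("wrist")['tool_from_camera']))
def flapangle(n="flap"):
    for cam in("scene","top"):
        p,d=snapshot(cam); W=world(cam,d)
        m=(W[...,0]>.58)&(W[...,0]<.76)&((abs(W[...,1]-.06)<.05)|(abs(W[...,1]+.14)<.05))&(W[...,2]>.075)&(W[...,2]<.15)&(d>0)
        P=W[m]; print(cam,len(P))
        if len(P)>30:
            P=P-[0,0,.0]; x=P[:,0]-.025*(P[:,1]+.04)
            f=np.polyfit(P[:,2],x,1); r=x-np.polyval(f,P[:,2]); k=abs(r)<.006; f=np.polyfit(P[k,2],x[k],1)
            print(' flap angle',np.pi/2+np.arctan(f[0]),'x at z=.055',np.polyval(f,.055),'at .145',np.polyval(f,.145),'res',r[k].std())
    return p
E
python3 - <<'E'
from h import *
delta([.687,-.04,.154]); flapangle()
E
```

```text
t 6.05 tcp [ 0.6864 -0.0411  0.156 ] toolx [ 0.001 -0.001 -1.   ] toolz [-0.031 -1.     0.001] open 0.0133 F [-0.7 -5.1  2.7] j6 75.4
  spin 0 (alt 0.0 ) shift after spin cm [ 0.2   0.06 -0.11]
scene 209
 flap angle 1.5009589939294565 x at z=.055 0.6909917460266366 at .145 0.6846961476638 res 0.0010113103535440958
top 536
 flap angle 1.5333857376012858 x at z=.055 0.683113490884289 at .145 0.6797449662348772 res 0.0010656352329048927
```

move_arm(
  commands=[
    [[0,0.2,0,0],[0,0.2,0,0],[0,0,0,0],[0,0,0,0]],
  ],
)

```text
clock: 6.55
tool_pos: [0.689, -0.0412, 0.156]
orientation: [-31.6, 90.0, -123.4]
force: [-4.3, -4.2, 5.4]
opening: 0.0133
```

```bash
python3 - <<'E'
from h import *
delta([.687,-.04,.154]); flapangle();flapangle()
E
```

```text
t 6.55 tcp [ 0.689  -0.0412  0.156 ] toolx [-0.    -0.001 -1.   ] toolz [-0.031 -1.     0.001] open 0.0133 F [-4.3 -4.2  5.4] j6 75.5
  spin 0 (alt 0.0 ) shift after spin cm [ 0.2  -0.21 -0.11]
scene 186
 flap angle 1.5199475900105863 x at z=.055 0.6910381701368749 at .145 0.6864578355170349 res 0.0009252340744287357
top 574
 flap angle 1.5569498590857866 x at z=.055 0.6829121836854358 at .145 0.681665921944225 res 0.0010653376377980479
scene 186
 flap angle 1.5235207115559344 x at z=.055 0.6908972918469986 at .145 0.6866393138321186 res 0.0010001846155770625
top 576
 flap angle 1.5592823998313055 x at z=.055 0.6828402726884089 at .145 0.6818039734670408 res 0.0010951032751484366
```

move_arm(
  commands=[
    [[0,0.15,0,0],[0,0.15,0,0],[0,0,0,0],[0,0,0,0]],
  ],
)

```text
clock: 7.15
tool_pos: [0.6919, -0.0412, 0.156]
orientation: [-50.8, 89.9, -142.6]
force: [-4.6, -3.5, 5.3]
opening: 0.0131
```

```bash
python3 - <<'E'
from h import *
delta([.687,-.04,.154]); flapangle()
E
```

```text
t 7.15 tcp [ 0.6919 -0.0412  0.156 ] toolx [-0.001 -0.001 -1.   ] toolz [-0.031 -1.     0.001] open 0.0131 F [-4.6 -3.5  5.3] j6 75.6
  spin 0 (alt 0.0 ) shift after spin cm [ 0.2  -0.49 -0.11]
scene 175
 flap angle 1.546075810250014 x at z=.055 0.6909344797697774 at .145 0.6887091799657782 res 0.0010041349161542894
top 601
 flap angle 1.5737740815613979 x at z=.055 0.6832723395686372 at .145 0.6835403382897397 res 0.0011517554661918206
```

move_arm(
  commands=[
    [[0,0,0,0],[0,0,0,0],[0,0,0,0],[0,0,0,0],[-2,0,0,0],[-3,0,0,0],[-3,0,0,0],[0,0,0,0]],
  ],
  jaw=4,
)

```text
clock: 8.05
tool_pos: [0.6952, -0.0407, 0.2403]
orientation: [93.7, 89.5, 2.0]
force: [-0.8, 0.2, 0.4]
opening: 0.0399
```

```bash
python3 - <<'E'
from h import *
delta([.403,.232,.24]); flapangle()
E
```

```text
t 8.05 tcp [ 0.6952 -0.0407  0.2403] toolx [ 0.008  0.    -1.   ] toolz [-0.03  -1.    -0.001] open 0.0399 F [-0.8  0.2  0.4] j6 75.6
  spin 0 (alt 0.0 ) shift after spin cm [ -0.19 -30.03 -26.38]
scene 269
 flap angle 1.5430198311211953 x at z=.055 0.6910920324655754 at .145 0.6885915047413836 res 0.0009551795723572383
top 608
 flap angle 1.5780360329284375 x at z=.055 0.6830813324513892 at .145 0.6837329173873631 res 0.0011663673459558765
```

move_arm(
  commands=[
    [[0,-2.7,-2.3,0],[0,-2.7,-2.4,0],[0,-2.7,-2.4,0],[0,-2.7,-2.4,0],[0,-2.7,-2.4,0],[0,-2.7,-2.4,0],[0,-2.7,-2.4,0],[0,-2.7,-2.4,0]],
  ],
  jaw=8.7,
)

```text
clock: 8.95
tool_pos: [0.4811, 0.1573, 0.2339]
orientation: [-62.5, 89.9, -154.2]
force: [0.2, 0.1, -0.1]
opening: 0.087
```

move_arm(
  commands=[
    [[0,-2.7,-2.4,0],[0,-2.7,-2.4,0],[0,-2.8,-2.5,0],[0,0,0,0],[0,0,0,0]],
  ],
)

```text
clock: 9.45
tool_pos: [0.4022, 0.2327, 0.2344]
orientation: [-51.6, 90.0, -143.2]
force: [0.6, -0.3, 0.0]
opening: 0.0872
```

```bash
python3 - <<'E'
from h import *
delta([.401,.2325,.062],[.025,1])
p,d,W=wristW(); np.save("W2.npy",W);cv2.imwrite("pics/w2.png",p[:,:,::-1])
m=(abs(W[...,0]-.40)<.06)&(abs(W[...,1]-.23)<.06)&(W[...,2]>.08)&(W[...,2]<.1)&(d>0)
if m.sum()>20: print(m.sum(),cv2.minEnclosingCircle(W[m][:,:2].astype(np.float32)),W[m].mean(0))
E
```

```text
t 9.45 tcp [0.4022 0.2327 0.2344] toolx [-0.001 -0.001 -1.   ] toolz [-0.028 -1.     0.001] open 0.0872 F [ 0.6 -0.3  0. ] j6 34.0
  spin -0.0034 (alt 3.138 ) shift after spin cm [ 1.724e+01 -1.100e-01  1.000e-02]
2397 ((0.4002944231033325, 0.2320012003183365), 0.02712348662316799) [0.40181456 0.23199743 0.08998179]
```

move_arm(
  commands=[
    [[3,-0.15,0,0],[4,0,0,0],[4,0,0,0],[3,0,0,0],[2,0,0,0],[1.2,0,0,0],[0,0,0,0]],
  ],
)

```text
clock: 10.2
tool_pos: [0.4012, 0.2302, 0.0609]
orientation: [-36.7, 89.7, -128.6]
force: [0.1, -1.1, -0.4]
opening: 0.0869
```

move_arm(
  commands=[
    [[0,0,0,0],[0,0,0,0],[0,0,0,0],[0,0,0,0],[0,0,0,0],[0,0,0,0]],
  ],
  jaw=4.5,
)

```text
clock: 10.8
tool_pos: [0.4017, 0.2324, 0.0635]
orientation: [128.4, 90.0, 36.6]
force: [0.1, -2.1, 4.2]
opening: 0.0534
```

```bash
python3 - <<'E'
from h import *
delta([.634,.001,.068])
E
```

```text
t 10.8 tcp [0.4017 0.2324 0.0635] toolx [ 0.001  0.    -1.   ] toolz [-0.031 -1.    -0.   ] open 0.0534 F [ 0.1 -2.1  4.2] j6 33.8
  spin 0 (alt 0.0 ) shift after spin cm [-0.45 23.92 22.42]
```

move_arm(
  commands=[
    [[-1,0,0,0],[-3,0,0,0],[-3,0,0,0],[-3,1,1,0],[-1,2,2,0],[0,2.4,2.2,0],[0,2.4,2.2,0],[0,2.4,2.2,0]],
  ],
)

```text
clock: 11.6
tool_pos: [0.5009, 0.1322, 0.1736]
orientation: [-163.2, 90.0, 105.1]
force: [0.7, 0.6, -2.8]
opening: 0.0534
```

move_arm(
  commands=[
    [[0,2.4,2.2,0],[0,2.4,2.2,0],[0,2.4,2.2,0],[0,2.4,2.2,0],[0,2.2,2.1,0],[0,1.9,1.9,0],[0,0,0,0],[0,0,0,0]],
  ],
)

```text
clock: 12.4
tool_pos: [0.633, 0.0005, 0.1725]
orientation: [-87.6, 89.9, -179.4]
force: [-0.3, 0.6, -3.2]
opening: 0.0534
```

```bash
python3 - <<'E'
from h import *
delta([.634,.001,.0685])
p,d,W=wristW(); np.save("W3.npy",W);cv2.imwrite("pics/w3.png",p[:,:,::-1])
E
```

```text
t 12.4 tcp [6.330e-01 5.000e-04 1.725e-01] toolx [-0.002 -0.    -1.   ] toolz [-0.032 -0.999  0.   ] open 0.0534 F [-0.3  0.6 -3.2] j6 70.5
  spin 0 (alt 0.0 ) shift after spin cm [10.4   0.11 -0.05]
```

View pics/w3.png

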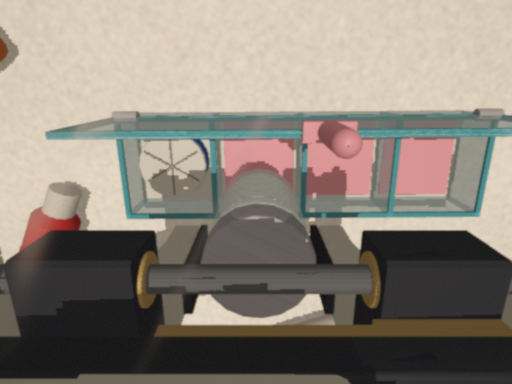

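View: pill box in cell 3 at (172,165), pink mats in cells 2, 1 and 0, flap and tab upright at (345,142), and the jar above cell 2 at (260,250). I'll cast rays from the wall pixels onto z = 0.052.

```bash
python3 - <<'E'
from h import *
o=get_obs(); c=calibration("wrist"); K=np.array(c['mtx'])
T=np.eye(4);T[:3,:3]=Rn.from_euler('xyz',o['orientation'],degrees=True).as_matrix();T[:3,3]=o['tool_pos']; T=T@np.array(c['tool_from_camera'])
for n,u,v in [("w32",213,200),("w21",303,200),("w10",394,200),("end0",484,200),("end3",126,200),("front l",170,216),("front r",440,213)]:
    r=T[:3,:3]@[(u-K[0,2])/K[0,0],-(v-K[1,2])/K[1,1],-1]; s=(.052-T[2,3])/r[2]; print(n,(T[:3,3]+s*r).round(4))
E
```

```text
w32 [0.6153 0.0429 0.052 ]
w21 [ 0.6127 -0.0386  0.052 ]
w10 [ 0.61  -0.121  0.052]
end0 [ 0.6074 -0.2025  0.052 ]
end3 [0.6178 0.1216 0.052 ]
front l [0.601  0.0835 0.052 ]
front r [ 0.596  -0.1643  0.052 ]
```

move_arm(
  commands=[
    [[2.5,0.1,0,0],[3,0,0,0],[2,0,0,0],[1.2,0,0,0],[0.7,0,0,0],[0.4,0,0,0],[0.2,0,0,0],[0.2,0,0,0]],
  ],
)

```text
clock: 13.25
tool_pos: [0.6351, 0.0012, 0.0719]
orientation: [102.5, 89.9, 10.7]
force: [-0.5, 0.2, -2.4]
opening: 0.0529
```

move_arm(
  commands=[
    [[0.1,0,0,0],[0.1,0,0,0],[0,0,0,0]],
  ],
)

```text
clock: 13.55
tool_pos: [0.6346, 0.0009, 0.0692]
orientation: [106.9, 90.0, 15.1]
force: [0.2, 0.7, -3.1]
opening: 0.0536
```

move_arm(
  commands=[
    [[0.05,0,0,0],[0.05,0,0,0],[0.05,0,0,0],[0,0,0,0]],
  ],
)

```text
clock: 13.95
tool_pos: [0.6349, 0.0009, 0.0686]
orientation: [87.3, 89.9, -4.4]
force: [-1.9, -0.9, 4.1]
opening: 0.0537
```

move_arm(
  commands=[
    [[0,0,0,0],[0,0,0,0],[0,0,0,0],[0,0,0,0],[-1,0,0,0],[-3,0,0,0],[-4,0,0,0],[-4,-1,0,0]],
  ],
  jaw=8,
)

```text
clock: 14.75
tool_pos: [0.6249, 0.0011, 0.1891]
orientation: [-23.9, 90.0, -115.6]
force: [0.5, 0.7, 0.4]
opening: 0.0799
```

move_arm(
  commands=[
    [[-2,-2,2,0],[-1,-2.4,2.7,0],[0,-2.4,2.8,0],[0,-2.4,2.8,0],[0,-2.4,2.8,0],[0,-2.4,2.8,0],[0,-2.4,2.8,0],[0,-2.2,2.8,0]],
  ],
  jaw=8.7,
)

```text
clock: 15.55
tool_pos: [0.4308, -0.2088, 0.2186]
orientation: [83.2, 89.9, -8.6]
force: [0.4, -0.6, -0.1]
opening: 0.0869
```

move_arm(
  commands=[
    [[0,0,0,0],[0,0,0,0]],
  ],
)

```text
clock: 15.75
tool_pos: [0.4318, -0.2085, 0.2185]
orientation: [84.2, 89.9, -7.6]
force: [0.1, 0.9, -0.4]
opening: 0.087
```

```bash
python3 - <<'E'
from h import *
delta([.433,-.2085,.062],[.025,1])
p,d,W=wristW()
m=(abs(W[...,0]-.433)<.06)&(abs(W[...,1]+.2085)<.06)&(W[...,2]>.08)&(W[...,2]<.1)&(d>0)
if m.sum()>20: print(m.sum(),cv2.minEnclosingCircle(W[m][:,:2].astype(np.float32)),W[m].mean(0))
flapangle()
E
```

```text
t 15.75 tcp [ 0.4318 -0.2085  0.2185] toolx [ 0.002 -0.    -1.   ] toolz [-0.032 -0.999  0.   ] open 0.087 F [ 0.1  0.9 -0.4] j6 90.3
  spin -0.0074 (alt 3.134 ) shift after spin cm [ 1.565e+01  9.000e-02 -1.000e-02]
3262 ((0.4326399564743042, -0.21086649596691132), 0.029978521168231964) [ 0.43418498 -0.21087803  0.09009662]
scene 360
 flap angle 1.7554963367422411 x at z=.055 0.6735964541238552 at .145 0.6904110967209938 res 0.003603698478964695
top 573
 flap angle 1.5819907949340106 x at z=.055 0.682741184014418 at .145 0.6837487282344663 res 0.0011973346459374316
```

move_arm(
  commands=[
    [[0,0.1,0.24,-0.007],[3,0,0,0],[4,0,0,0],[4,0,0,0],[2.6,0,0,0],[1.4,0,0,0],[0.6,0,0,0],[0,0,0,0]],
  ],
)

```text
clock: 16.7
tool_pos: [0.4329, -0.21, 0.0609]
orientation: [-89.2, 89.9, 179.5]
force: [-0.4, -0.2, 0.2]
opening: 0.0866
```

move_arm(
  commands=[
    [[0,0,0,0],[0,0,0,0],[0,0,0,0],[0,0,0,0],[0,0,0,0]],
  ],
  jaw=5,
)

```text
clock: 17.2
tool_pos: [0.4333, -0.2104, 0.0621]
orientation: [81.8, 89.9, -9.6]
force: [-0.3, 0.3, 2.7]
opening: 0.0593
```

```bash
python3 - <<'E'
from h import *
delta([.632,-.160,.068])
E
```

```text
t 17.2 tcp [ 0.4333 -0.2104  0.0621] toolx [ 0.001 -0.    -1.   ] toolz [-0.024 -1.     0.   ] open 0.0593 F [-0.3  0.3  2.7] j6 91.1
  spin 0 (alt 0.0 ) shift after spin cm [-0.57 19.74 -5.51]
```

move_arm(
  commands=[
    [[-1,0,0,0],[-3,0,0,0],[-3,0,0,0],[-3,1.8,-0.5,0],[0,3,-0.8,0],[0,3,-0.8,0],[0,3,-0.8,0],[0,3,-0.8,0]],
  ],
)

```text
clock: 18.0
tool_pos: [0.5726, -0.1762, 0.1623]
orientation: [146.6, 90.0, 55.3]
force: [0.5, -0.1, -0.4]
opening: 0.0599
```

move_arm(
  commands=[
    [[0,3,-0.9,0],[0,2.0,-0.6,0],[0,1,-0.3,0],[0,0,0,0],[0,0,0,0]],
  ],
)

```text
clock: 18.5
tool_pos: [0.6313, -0.1601, 0.1615]
orientation: [-98.5, 89.9, 170.1]
force: [0.2, -1.3, -0.8]
opening: 0.0596
```

```bash
python3 - <<'E'
from h import *
delta([.633,-.161,.067])
p,d,W=wristW();cv2.imwrite("pics/w4.png",p[:,:,::-1])
E
```

```text
t 18.5 tcp [ 0.6313 -0.1601  0.1615] toolx [-0.001  0.    -1.   ] toolz [-0.024 -1.    -0.   ] open 0.0596 F [ 0.2 -1.3 -0.8] j6 85.7
  spin 0 (alt 0.0 ) shift after spin cm [9.45 0.18 0.09]
```

move_arm(
  commands=[
    [[2,0.18,0.1,0],[3,0,0,0],[2,0,0,0],[1,0,0,0],[0.6,0,0,0],[0.3,0,0,0],[0.2,0,0,0],[0.1,0,0,0]],
  ],
)

```text
clock: 19.35
tool_pos: [0.6344, -0.1611, 0.0703]
orientation: [88.8, 89.9, -2.5]
force: [0.2, -0.1, -2.4]
opening: 0.0595
```

move_arm(
  commands=[
    [[0.05,0,0,0],[0.05,0,0,0],[0,0,0,0]],
  ],
)

```text
clock: 19.65
tool_pos: [0.6341, -0.1611, 0.0688]
orientation: [94.4, 90.0, 3.1]
force: [-0.4, 1.0, -0.2]
opening: 0.0597
```

move_arm(
  commands=[
    [[0.05,0,0,0],[0.05,0,0,0],[0,0,0,0]],
  ],
)

```text
clock: 19.95
tool_pos: [0.6339, -0.1611, 0.0675]
orientation: [-86.5, 90.0, -177.9]
force: [-0.1, 0.3, -0.9]
opening: 0.0597
```

move_arm(
  commands=[
    [[0.05,0,0,0],[0,0,0,0]],
  ],
)

```text
clock: 20.15
tool_pos: [0.634, -0.1611, 0.0672]
orientation: [64.7, 90.0, -26.7]
force: [-0.5, 0.7, 0.4]
opening: 0.0595
```

move_arm(
  commands=[
    [[0.05,0,0,0],[0.05,0,0,0],[0,0,0,0]],
  ],
)

```text
clock: 20.45
tool_pos: [0.6342, -0.1612, 0.0672]
orientation: [72.6, 90.0, -18.7]
force: [-2.6, 1.2, 8.1]
opening: 0.0594
```

move_arm(
  commands=[
    [[0,0,0,0],[0,0,0,0],[0,0,0,0],[-0.5,0,0,0],[-2,0,0,0],[-4,0,0,0],[-4,0,0,0],[-3,-2,0,0]],
  ],
  jaw=8,
)

```text
clock: 21.25
tool_pos: [0.6158, -0.1608, 0.2036]
orientation: [71.2, 89.8, -20.2]
force: [0.1, -0.4, 1.0]
opening: 0.0801
```

move_arm(
  commands=[
    [[0,-3,0,0],[0,-3,0,0],[0,-3,0,0],[0,0,0,0]],
  ],
)

```text
clock: 21.65
tool_pos: [0.5209, -0.1584, 0.202]
orientation: [147.1, 90.0, 55.7]
force: [0.2, -0.6, 0.2]
opening: 0.0804
```

```bash
python3 - <<'E'
from h import *
delta([.415,.01,.21],[.951,.309])
E
```

```text
t 21.65 tcp [ 0.5209 -0.1584  0.202 ] toolx [ 0.     0.001 -1.   ] toolz [-0.024 -1.    -0.001] open 0.0804 F [ 0.2 -0.6  0.2] j6 84.9
  spin 1.2324 (alt -1.909 ) shift after spin cm [ -0.79 -19.29   4.87]
```

move_arm(
  commands=[
    [[0,0,0,0.14],[0,0,0,0.14],[0,0,0,0.14],[0,0,0,0.14],[0,0,0,0.14],[0,0,0,0.14],[0,0,0,0.14],[0,0,0,0.14]],
  ],
  jaw=8.7,
)

```text
clock: 22.45
tool_pos: [0.5246, -0.1585, 0.2013]
orientation: [131.5, 90.0, -24.4]
force: [0.4, -0.4, 0.1]
opening: 0.0869
```

move_arm(
  commands=[
    [[0,0,0,0.112],[-0.1,-2.7,0.7,0],[-0.1,-2.8,0.7,0],[-0.1,-2.8,0.7,0],[-0.1,-2.8,0.7,0],[-0.1,-2.8,0.7,0],[-0.1,-2.8,0.7,0],[-0.1,-2.6,0.7,0]],
  ],
)

```text
clock: 23.25
tool_pos: [0.4174, 0.0109, 0.2085]
orientation: [-177.0, 90.0, 21.1]
force: [0.3, -0.0, 0.4]
opening: 0.0872
```

move_arm(
  commands=[
    [[0,0,0,0],[0,0,0,0]],
  ],
)

```text
clock: 23.45
tool_pos: [0.4181, 0.0105, 0.2087]
orientation: [-179.2, 89.9, 19.0]
force: [0.7, -0.3, -0.0]
opening: 0.0869
```

```bash
python3 - <<'E'
from h import *
p,d,W=wristW();cv2.imwrite("pics/w5.png",p[:,:,::-1])
m=(abs(W[...,0]-.425)<.09)&(abs(W[...,1]+.03)<.11)&(W[...,2]>.02)&(W[...,2]<.06)&(d>0)
r=cv2.minAreaRect(W[m][:,:2].astype(np.float32)*1000); print(m.sum(),r,cv2.boxPoints(r).round(1).tolist())
m2=m&(W[...,2]>.043); q=cv2.fitLine(W[m2][:,:2].astype(np.float32),cv2.DIST_L2,0,.01,.01).ravel();print('ridge',q)
a=q[:2]*np.sign(q[1]); t=(W[m][:,:2]-q[2:])@a; print('t',t.min(),t.max(),'ends',q[2:]+a*t.min(),q[2:]+a*t.max(), 'zmax',W[m][:,2].max())
capc=q[2:]+a*(t.max()-.0185); print('cap',capc)
delta([*capc,.005],[a[1],-a[0]])
E
```

```text
6226 ((422.9911804199219, -32.47936248779297), (46.6875, 149.71517944335938), 18.078474044799805) [[377.6000061035156, 31.399999618530273], [424.0, -110.9000015258789], [468.3999938964844, -96.4000015258789], [422.0, 45.900001525878906]]
ridge [ 0.30856183 -0.9512043   0.42919958 -0.0515726 ]
t -0.05479047110737737 0.09492206728696745 ends [ 0.44610582 -0.10368953] [0.39991025 0.03871768] zmax 0.04935048384941915
cap [0.40561864 0.0211204 ]
t 23.5 tcp [0.4182 0.01   0.2084] toolx [ 0.001  0.    -1.   ] toolz [-0.951 -0.311 -0.001] open 0.0873 F [ 0.1  0.7 -0.7] j6 -10.6
  spin 0.0022 (alt -3.139 ) shift after spin cm [20.34 -1.44  0.87]
```

View pics/w5.png

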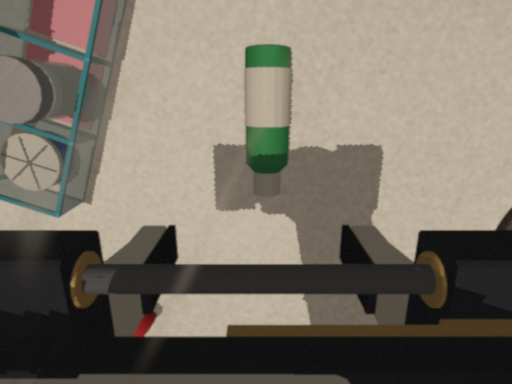

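The wrist view shows the green bottle at (268,110), cap at (267,182), aligned with the tool, and the jar standing in cell 2. I'm descending on the cap.

move_arm(
  commands=[
    [[2,-0.7,0.45,0],[4,-0.74,0.42,0],[4,0,0,0],[4,0,0,0],[2,0,0,0],[0,0,0,0]],
  ],
  jaw=6,
)

```text
clock: 24.1
tool_pos: [0.4034, 0.0192, 0.0455]
orientation: [11.5, 89.6, -150.6]
force: [-0.3, 0.1, 1.4]
opening: 0.0603
```

```bash
python3 - <<'E'
from h import *
delta([.4056,.0211,.005],[.951,.309])
E
```

```text
t 24.1 tcp [0.4034 0.0192 0.0455] toolx [-0.006 -0.003 -1.   ] toolz [-0.951 -0.308  0.006] open 0.0603 F [-0.3  0.1  1.4] j6 -13.1
  spin -0.0008 (alt 3.141 ) shift after spin cm [ 4.05 -0.12 -0.3 ]
```

move_arm(
  commands=[
    [[1.5,0,0,0],[1.2,0,0,0],[0.8,0,0,0],[0.4,0,0,0],[0,0,0,0]],
  ],
)

```text
clock: 24.6
tool_pos: [0.4052, 0.0208, 0.0092]
orientation: [76.2, 90.0, -85.8]
force: [-0.4, 0.7, 0.4]
opening: 0.0601
```

```bash
python3 - <<'E'
from h import *
delta([.4056,.0211,.005],[.951,.309]); print(get_obs()['joint_pos'].round(1))
E
```

```text
t 24.6 tcp [0.4052 0.0208 0.0092] toolx [ 0. -0. -1.] toolz [-0.951 -0.31   0.   ] open 0.0601 F [-0.4  0.7  0.4] j6 -13.1
  spin 0.0006 (alt -3.141 ) shift after spin cm [ 0.42 -0.02 -0.05]
[ 31.2  11.9 -47.8   0.  -30.3 -13.1]
```

move_arm(
  commands=[
    [[0.25,0,0,0],[0.1,0,0,0],[0,0,0,0]],
  ],
)

```text
clock: 24.9
tool_pos: [0.405, 0.021, 0.0058]
orientation: [-169.8, 90.0, 28.2]
force: [0.2, -0.3, -0.1]
opening: 0.0602
```

move_arm(
  commands=[
    [[0,0,0,0],[0,0,0,0],[0,0,0,0],[0,0,0,0],[0,0,0,0]],
  ],
  jaw=2,
)

```text
clock: 25.4
tool_pos: [0.405, 0.0209, 0.0056]
orientation: [-174.6, 90.0, 23.5]
force: [0.7, 0.2, 0.0]
opening: 0.0288
```

```bash
python3 - <<'E'
from h import *
delta([.4056,.0211,.005],[.951,.309])
t=np.linspace(0,np.pi/2,19); s,r=13.2,2.3; x=s*np.cos(t)-r*np.sin(t); z=s*np.sin(t)+r*np.cos(t)
for a,b in zip(-np.diff(z),-np.diff(x)): print(a.round(2),b.round(2),end=' | ')
E
```

```text
t 25.4 tcp [0.405  0.0209 0.0056] toolx [ 0.  0. -1.] toolz [-0.951 -0.31  -0.   ] open 0.0288 F [0.7 0.2 0. ] j6 -13.1
  spin 0.0009 (alt -3.141 ) shift after spin cm [ 0.06  0.   -0.07]
-1.14 0.25 | -1.12 0.35 | -1.08 0.45 | -1.04 0.54 | -0.99 0.63 | -0.93 0.71 | -0.86 0.79 | -0.79 0.86 | -0.71 0.93 | -0.63 0.98 | -0.54 1.04 | -0.45 1.08 | -0.35 1.11 | -0.26 1.14 | -0.15 1.16 | -0.05 1.17 | 0.05 1.17 | 0.15 1.16 |
```

move_arm(
  commands=[
    [[-1.14,0.25,0,0],[-1.12,0.35,0,0],[-1.08,0.45,0,0],[-1.04,0.54,0,0],[-0.99,0.63,0,0],[-0.93,0.71,0,0],[0,0,0,0]],
  ],
)

```text
clock: 26.1
tool_pos: [0.4146, -0.0073, 0.0694]
orientation: [-174.4, 89.9, 23.6]
force: [0.2, 0.4, -1.9]
opening: 0.0294
```

```bash
python3 - <<'E'
from h import *
o=get_obs();print({k:np.round(o[k],3).tolist() for k in('tool_pos','force','moment','opening')})
p,d=snapshot("scene");cv2.imwrite("pics/s2.png",cv2.resize(p[150:290,200:340,::-1],None,fx=4,fy=4,interpolation=cv2.INTER_CUBIC))
E
```

```text
{'tool_pos': [0.415, -0.007, 0.069], 'force': [0.176, 0.388, -1.928], 'moment': [0.231, -0.067, 0.01], 'opening': 0.029}
```

View pics/s2.png

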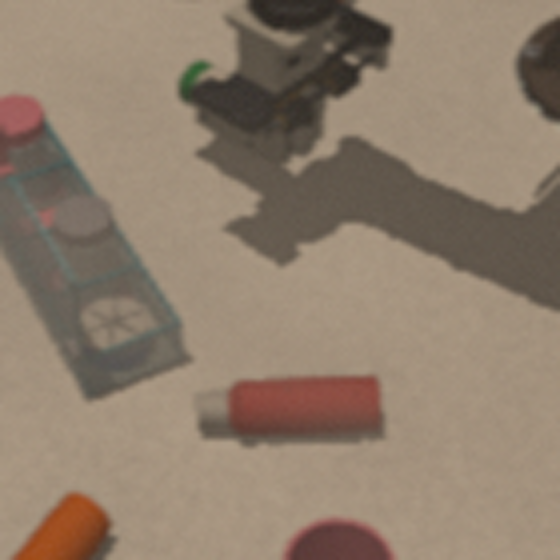

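The gripper hides the bottle in this view (only its green base end shows at (195,80)), while the jar and tub stand in their cells. I'll use wrist depth to get the tilt.

```bash
cat >> h.py <<'E'
def tilt():
    o=get_obs(); p,d=snapshot("wrist"); T=np.array(calibration("wrist")['tool_from_camera'])
    Q=world("wrist",d,T); h=o['tool_pos'][2]  # tool coords: x down
    z=h-Q[...,0]; m=(abs(Q[...,2])<.03)&(Q[...,1]>.012)&(Q[...,1]<.2)&(z>.012)&(d>0)&(z<h+.03)
    P=np.c_[Q[m][:,1],z[m],Q[m][:,2]]
    print(len(P),'h',h.round(4),'F',o['force'].round(1))
    for a in np.arange(.015,.2,.015):
        k=abs(P[:,0]-a)<.005
        if k.sum()>8: print('  y',a.round(3),'n',k.sum(),'ztop',np.percentile(P[k,1],90).round(4),'zlo',np.percentile(P[k,1],5).round(4),'zc',np.median(P[k,2]).round(4))
    return p
E
python3 -c "
from h import *
tilt()"
```

```text
3160 h 0.0688 F [-0.3 -0.6 -2.6]
  y 0.015 n 100 ztop 0.0981 zlo 0.0897 zc -0.015
  y 0.03 n 235 ztop 0.0983 zlo 0.092 zc -0.0184
  y 0.045 n 265 ztop 0.0982 zlo 0.092 zc -0.0185
  y 0.06 n 308 ztop 0.0982 zlo 0.0909 zc 0.0186
  y 0.075 n 376 ztop 0.0984 zlo 0.0902 zc 0.0184
  y 0.09 n 442 ztop 0.0983 zlo 0.0901 zc 0.018
  y 0.105 n 447 ztop 0.0983 zlo 0.0898 zc 0.0177
```

```bash
sed -i 's/z<h+.03)/z<h+.055)/' h.py; python3 -c "
from h import *
p=tilt(); cv2.imwrite('pics/w6.png',p[:,:,::-1]); o=get_obs(); print(o['moment'])"
```

```text
26992 h 0.0684 F [-0.4  0.  -2.6]
  y 0.015 n 1116 ztop 0.1078 zlo 0.0955 zc -0.0001
  y 0.03 n 2327 ztop 0.1082 zlo 0.0952 zc -0.0001
  y 0.045 n 2563 ztop 0.1079 zlo 0.095 zc -0.0001
  y 0.06 n 2856 ztop 0.1082 zlo 0.0954 zc -0.0001
  y 0.075 n 3241 ztop 0.108 zlo 0.095 zc -0.0001
  y 0.09 n 3569 ztop 0.1077 zlo 0.0949 zc -0.0
  y 0.105 n 2556 ztop 0.1074 zlo 0.0935 zc -0.0
[0.19437811 0.02753704 0.02266668]
```

View pics/w6.png

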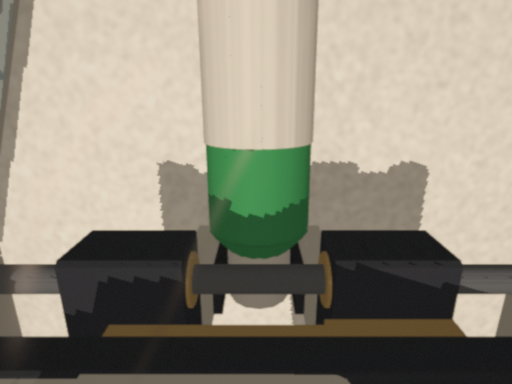

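The cap grip holds the bottle horizontal; pad friction stops it swinging. I'll lower it to just above the table and ease the jaw opening in small steps, so gravity can turn it between the pads.

move_arm(
  commands=[
    [[1.5,0,0,0],[1.5,0,0,0],[0,0,0,0],[0,0,0,0]],
  ],
  jaw=2.85,
)

```text
clock: 26.65
tool_pos: [0.4136, -0.0071, 0.0383]
orientation: [11.8, 89.9, -150.1]
force: [0.5, -0.2, -1.5]
opening: 0.0294
```

move_arm(
  commands=[
    [[0,0,0,0],[0,0,0,0]],
  ],
  jaw=2.92,
)

```text
clock: 26.85
tool_pos: [0.4144, -0.0068, 0.0391]
orientation: [-175.9, 89.9, 22.1]
force: [-0.3, 0.3, -2.4]
opening: 0.0294
```

```bash
python3 -c "
from h import *
tilt()
o=[get_obs()['opening'] for _ in range(3)];print(o)"
```

```text
26864 h 0.0391 F [-0.3  0.3 -2.4]
  y 0.015 n 1101 ztop 0.0783 zlo 0.066 zc -0.0001
  y 0.03 n 2332 ztop 0.0787 zlo 0.0655 zc 0.0003
  y 0.045 n 2559 ztop 0.0782 zlo 0.0651 zc -0.0001
  y 0.06 n 2822 ztop 0.0784 zlo 0.0656 zc -0.0001
  y 0.075 n 3206 ztop 0.0781 zlo 0.0651 zc -0.0001
  y 0.09 n 3511 ztop 0.0776 zlo 0.0648 zc -0.0
  y 0.105 n 2602 ztop 0.0771 zlo 0.0633 zc -0.0
[0.029748446300598967, 0.029748446300598967, 0.029748446300598967]
```

move_arm(
  commands=[
    [[0,0,0,0],[0,0,0,0]],
  ],
  jaw=2.96,
)

```text
clock: 27.1
tool_pos: [0.4142, -0.007, 0.0389]
orientation: [175.8, 90.0, 13.8]
force: [-0.4, -0.2, -0.6]
opening: 0.0295
```

```bash
python3 -c "
from h import *
tilt()" | sed -n '1,2p;6,8p'
```

```text
23556 h 0.0389 F [-0.4 -0.2 -0.6]
  y 0.015 n 1064 ztop 0.0718 zlo 0.0597 zc -0.0001
  y 0.075 n 2501 ztop 0.0603 zlo 0.0462 zc -0.0001
  y 0.09 n 2505 ztop 0.0563 zlo 0.0425 zc -0.0001
  y 0.105 n 2515 ztop 0.0525 zlo 0.039 zc -0.0001
```

move_arm(
  commands=[
    [[0,0,0,0],[0,0,0,0]],
  ],
  jaw=2.98,
)

```text
clock: 27.35
tool_pos: [0.4141, -0.007, 0.0387]
orientation: [-179.0, 90.0, 19.1]
force: [0.8, 0.6, -1.0]
opening: 0.0295
```

```bash
python3 -c "
from h import *
tilt()" | sed -n '1,2p;6,8p'
```

```text
23544 h 0.0387 F [ 0.8  0.6 -1. ]
  y 0.015 n 1059 ztop 0.0715 zlo 0.0597 zc 0.0003
  y 0.075 n 2510 ztop 0.0603 zlo 0.0462 zc 0.0003
  y 0.09 n 2512 ztop 0.0563 zlo 0.0427 zc -0.0001
  y 0.105 n 2531 ztop 0.0524 zlo 0.0389 zc -0.0001
```

move_arm(
  commands=[
    [[0,0,0,0],[0,0,0,0]],
  ],
  jaw=3.0,
)

```text
clock: 27.6
tool_pos: [0.4139, -0.007, 0.0385]
orientation: [-35.4, 90.0, 162.7]
force: [0.1, -0.2, -0.1]
opening: 0.0298
```

```bash
python3 -c "
from h import *
tilt()" | sed -n '1,2p;6,8p'
```

```text
19868 h 0.0385 F [ 0.1 -0.2 -0.1]
  y 0.015 n 1149 ztop 0.0459 zlo 0.0327 zc 0.0004
  y 0.075 n 2088 ztop 0.0468 zlo 0.0335 zc 0.0003
  y 0.09 n 2294 ztop 0.0468 zlo 0.0336 zc 0.0003
  y 0.105 n 2423 ztop 0.0466 zlo 0.0333 zc 0.0003
```

Easing to 2.96 cm lets the bottle turn while still held, and 3.0 lets go (it settled back on the table). I'll regrip low and lift with 2.95.

move_arm(
  commands=[
    [[0,0,0,0],[0,0,0,0],[1.2,0,0,0],[1.1,0,0,0],[0.7,0,0,0],[0.3,0,0,0],[0,0,0,0]],
  ],
  jaw=4.5,
)

```text
clock: 28.35
tool_pos: [0.4138, -0.0071, 0.0053]
orientation: [11.5, 89.9, -150.4]
force: [-0.6, -0.7, 0.9]
opening: 0.0449
```

```bash
python3 -c "
from h import *
delta([.41,0,.005])
p=tilt()"
```

```text
t 28.35 tcp [ 0.4138 -0.0071  0.0053] toolx [-0.001 -0.    -1.   ] toolz [-0.951 -0.31   0.001] open 0.0449 F [-0.6 -0.7  0.9] j6 -8.6
  spin 0 (alt 0.0 ) shift after spin cm [ 0.03 -0.79  0.14]
27912 h 0.0053 F [-0.6 -0.7  0.9]
  y 0.015 n 1671 ztop 0.046 zlo 0.0334 zc 0.0003
  y 0.03 n 2333 ztop 0.0461 zlo 0.0332 zc -0.0001
  y 0.045 n 2528 ztop 0.0461 zlo 0.0334 zc -0.0001
  y 0.06 n 2962 ztop 0.0468 zlo 0.0339 zc -0.0001
  y 0.075 n 3323 ztop 0.0468 zlo 0.034 zc -0.0001
  y 0.09 n 3713 ztop 0.0468 zlo 0.0344 zc -0.0
  y 0.105 n 2374 ztop 0.0467 zlo 0.0326 zc -0.0
```

move_arm(
  commands=[
    [[0,0,0,0],[0,0,0,0],[0,0,0,0],[0,0,0,0]],
  ],
  jaw=2,
)

```text
clock: 28.8
tool_pos: [0.4142, -0.0069, 0.0058]
orientation: [-173.5, 90.0, 24.6]
force: [-0.5, 0.9, 2.7]
opening: 0.0296
```

move_arm(
  commands=[
    [[0,0,0,0],[-0.5,0,0,0],[-0.8,0.2,0,0],[-1,0.3,0,0],[-1,0.4,0,0],[-1,0.5,0,0],[0,0,0,0]],
  ],
  jaw=2.95,
)

```text
clock: 29.5
tool_pos: [0.4192, -0.0204, 0.05]
orientation: [-177.3, 89.9, 20.7]
force: [0.2, 0.1, -2.6]
opening: 0.0297
```

```bash
python3 -c "
from h import *
tilt()"
```

```text
27229 h 0.05 F [ 0.2  0.1 -2.6]
  y 0.015 n 1539 ztop 0.0896 zlo 0.0768 zc -0.0001
  y 0.03 n 2330 ztop 0.0893 zlo 0.0764 zc 0.0003
  y 0.045 n 2555 ztop 0.0889 zlo 0.0758 zc 0.0003
  y 0.06 n 2887 ztop 0.0891 zlo 0.0762 zc 0.0003
  y 0.075 n 3190 ztop 0.0887 zlo 0.0759 zc 0.0003
  y 0.09 n 3510 ztop 0.0882 zlo 0.0754 zc 0.0003
  y 0.105 n 2579 ztop 0.0878 zlo 0.0739 zc 0.0003
```

move_arm(
  commands=[
    [[0,0,0,0],[0,0,0,0]],
  ],
  jaw=2.96,
)

```text
clock: 29.75
tool_pos: [0.4179, -0.0204, 0.0482]
orientation: [-0.7, 90.0, -162.6]
force: [-0.8, -0.2, -2.3]
opening: 0.0297
```

```bash
python3 -c "
from h import *
tilt()" | sed -n '1,2p;6,8p'
```

```text
27202 h 0.0482 F [-0.8 -0.2 -2.3]
  y 0.015 n 1536 ztop 0.0878 zlo 0.0752 zc 0.0003
  y 0.075 n 3187 ztop 0.0868 zlo 0.074 zc 0.0003
  y 0.09 n 3502 ztop 0.0864 zlo 0.0734 zc 0.0003
  y 0.105 n 2573 ztop 0.0859 zlo 0.072 zc 0.0003
```

move_arm(
  commands=[
    [[0,0,0,0],[0,0,0,0]],
  ],
  jaw=2.97,
)

```text
clock: 30.0
tool_pos: [0.4182, -0.0203, 0.0483]
orientation: [6.2, 90.0, -155.8]
force: [-0.6, -0.4, -2.7]
opening: 0.0296
```

```bash
python3 -c "
from h import *
tilt()" | sed -n '1,2p;6,8p'
```

```text
24019 h 0.0483 F [-0.6 -0.4 -2.7]
  y 0.015 n 1297 ztop 0.0837 zlo 0.0707 zc 0.0003
  y 0.075 n 2521 ztop 0.0707 zlo 0.0569 zc 0.0003
  y 0.09 n 2507 ztop 0.0667 zlo 0.053 zc -0.0001
  y 0.105 n 2512 ztop 0.0627 zlo 0.0492 zc 0.0003
```

move_arm(
  commands=[
    [[0,0,0,0],[0,0,0,0],[-0.8,0.2,0,0],[-1,0.4,0,0],[-1,0.5,0,0],[0,0,0,0]],
  ],
)

```text
clock: 30.65
tool_pos: [0.4231, -0.0309, 0.0784]
orientation: [179.4, 89.8, 17.4]
force: [-0.2, -0.9, -2.7]
opening: 0.0298
```

```bash
python3 -c "
from h import *
tilt()"
```

```text
22363 h 0.0784 F [-0.2 -0.9 -2.7]
  y 0.015 n 1162 ztop 0.1102 zlo 0.0988 zc 0.0003
  y 0.03 n 2369 ztop 0.1096 zlo 0.095 zc -0.0001
  y 0.045 n 2275 ztop 0.1035 zlo 0.0886 zc 0.0003
  y 0.06 n 2245 ztop 0.0973 zlo 0.0833 zc 0.0003
  y 0.075 n 2203 ztop 0.0917 zlo 0.0766 zc -0.0001
  y 0.09 n 2140 ztop 0.0855 zlo 0.0707 zc 0.0003
  y 0.105 n 2006 ztop 0.0793 zlo 0.0646 zc -0.0001
  y 0.12 n 371 ztop 0.0728 zlo 0.0564 zc -0.0005
```

move_arm(
  commands=[
    [[0,0,0,0],[0,0,0,0],[0,0,0,0],[0,0,0,0],[-0.8,0.3,0,0],[-1,0.5,0,0],[0,0,0,0]],
  ],
  jaw=2.98,
)

```text
clock: 31.4
tool_pos: [0.4254, -0.0385, 0.0961]
orientation: [174.3, 89.9, 12.3]
force: [-0.3, 0.5, 1.0]
opening: 0.0302
```

```bash
python3 -c "
from h import *
tilt()"
```

```text
14795 h 0.0961 F [-0.3  0.5  1. ]
  y 0.015 n 1592 ztop 0.1216 zlo 0.1057 zc 0.0003
  y 0.03 n 2175 ztop 0.1155 zlo 0.0966 zc 0.0003
  y 0.045 n 1973 ztop 0.1019 zlo 0.0789 zc 0.0004
  y 0.06 n 1628 ztop 0.0858 zlo 0.0643 zc 0.0004
  y 0.075 n 1348 ztop 0.0699 zlo 0.0476 zc 0.0004
  y 0.09 n 1070 ztop 0.0532 zlo 0.0311 zc 0.0004
  y 0.105 n 355 ztop 0.0371 zlo 0.0294 zc 0.0005
```

move_arm(
  commands=[
    [[-0.3,0.6,0,0],[-0.4,0.8,0,0],[-0.4,0.8,0,0],[-0.3,0.8,0,0],[-0.3,0.8,0,0],[0,0,0,0]],
  ],
  jaw=2.97,
)

```text
clock: 32.05
tool_pos: [0.4364, -0.0754, 0.1118]
orientation: [153.6, 90.0, -8.4]
force: [-0.2, 0.2, -2.5]
opening: 0.03
```

```bash
python3 -c "
from h import *
tilt()"
```

```text
14535 h 0.1118 F [-0.2  0.2 -2.5]
  y 0.015 n 1589 ztop 0.1371 zlo 0.1212 zc 0.0003
  y 0.03 n 2177 ztop 0.131 zlo 0.112 zc 0.0003
  y 0.045 n 1959 ztop 0.1171 zlo 0.0936 zc 0.0003
  y 0.06 n 1594 ztop 0.1005 zlo 0.0784 zc 0.0004
  y 0.075 n 1329 ztop 0.0838 zlo 0.0613 zc -0.0001
  y 0.09 n 1026 ztop 0.0668 zlo 0.0445 zc 0.0004
  y 0.105 n 255 ztop 0.0509 zlo 0.0437 zc -0.0002
```

move_arm(
  commands=[
    [[0,0,0,0],[0,0,0,0],[0,0,0,0],[0,0,0,0],[0,0,0,0]],
  ],
  jaw=2.98,
)

```text
clock: 32.6
tool_pos: [0.4362, -0.0743, 0.1119]
orientation: [166.4, 90.0, 4.5]
force: [-1.0, 1.2, 1.9]
opening: 0.0299
```

```bash
python3 -c "
from h import *
tilt()"
```

```text
10750 h 0.1119 F [-1.   1.2  1.9]
  y 0.015 n 1859 ztop 0.1365 zlo 0.1169 zc 0.0003
  y 0.03 n 2187 ztop 0.1233 zlo 0.0943 zc 0.0003
  y 0.045 n 1658 ztop 0.099 zlo 0.0685 zc 0.0004
  y 0.06 n 1166 ztop 0.0717 zlo 0.0404 zc 0.0004
  y 0.075 n 668 ztop 0.0428 zlo 0.0223 zc 0.0005
```

move_arm(
  commands=[
    [[-0.3,1.1,0,0],[-0.2,1.15,0,0],[-0.1,1.15,0,0],[0,1.1,0,0],[0,0,0,0],[0,0,0,0]],
  ],
)

```text
clock: 33.25
tool_pos: [0.4502, -0.1181, 0.1176]
orientation: [119.0, 90.0, -43.0]
force: [0.1, -0.2, 3.1]
opening: 0.0299
```

```bash
python3 -c "
from h import *
tilt()"
```

```text
6733 h 0.1176 F [ 0.1 -0.2  3.1]
  y 0.015 n 2632 ztop 0.1508 zlo 0.1051 zc 0.0003
  y 0.03 n 2386 ztop 0.1156 zlo 0.0371 zc 0.0004
  y 0.045 n 24 ztop 0.0166 zlo 0.0126 zc -0.0003
```

move_arm(
  commands=[
    [[0.05,0.6,0,0],[0.1,0.6,0,0],[0.1,0.4,0,0],[0.1,0.2,0,0],[0,0,0,0]],
  ],
)

```text
clock: 33.8
tool_pos: [0.4561, -0.1348, 0.1153]
orientation: [138.7, 89.9, -23.2]
force: [-3.7, 3.6, 17.6]
opening: 0.0302
```

```bash
cat >> h.py <<'E'
def tilt2():
    o=get_obs(); p,d=snapshot("wrist"); Q=world("wrist",d,np.array(calibration("wrist")['tool_from_camera'])); h=o['tool_pos'][2]
    z=h-Q[...,0]; m=(abs(Q[...,2])<.006)&(Q[...,1]>.005)&(Q[...,1]<.08)&(z>.025)&(z<.105)&(d>0)
    A=np.c_[Q[m][:,1],z[m]]; f=np.polyfit(A[:,1],A[:,0],1); r=A[:,0]-np.polyval(f,A[:,1])
    k=abs(r)<.004; f=np.polyfit(A[k,1],A[k,0],1)
    print('n',k.sum(),'lean deg (+: base toward +tool y)',-np.degrees(np.arctan(f[0])).round(2),'front y at z=.05',np.polyval(f,.05).round(4),'h',h.round(4),'F',o['force'].round(1),'open',o['opening'].round(4))
    for cam in('scene','top'):
        pass
    return p
E
python3 -c "
from h import *
tilt();p=tilt2();cv2.imwrite('pics/w7.png',p[:,:,::-1])"
```

```text
5359 h 0.1153 F [-3.7  3.6 17.6]
  y 0.015 n 3091 ztop 0.1499 zlo 0.0638 zc 0.0003
  y 0.03 n 505 ztop 0.1112 zlo 0.0331 zc 0.0004Traceback (most recent call last):
  File "<string>", line 3, in <module>
    tilt();p=tilt2();cv2.imwrite('pics/w7.png',p[:,:,::-1])
             ~~~~~^^
  File "h.py", line 47, in tilt2
    print('n',k.sum(),'lean deg (+: base toward +tool y)',-np.degrees(np.arctan(f[0])).round(2),'front y at z=.05',np.polyval(f,.05).round(4),'h',h.round(4),'F',o['force'].round(1),'open',o['opening'].round(4))
                                                                                                                                                                                            ^^^^^^^^^^^^^^^^^^
AttributeError: 'float' object has no attribute 'round'
```

```bash
sed -i "s/o\['opening'\].round(4)/round(o['opening'],4)/" h.py; python3 -c "
from h import *
tilt2()"
```

```text
n 567 lean deg (+: base toward +tool y) 0.11 front y at z=.05 0.0252 h 0.1154 F [-4.   2.7 17.1] open 0.0299
```

move_arm(
  commands=[
    [[-0.1,0,0,0],[0,0,0,0],[0,0,0,0],[-1,0,0,0],[-2.5,0,0,0],[-3,0,0,0],[-3,0,0,0],[-1,0,0,0]],
  ],
  jaw=2,
)

```text
clock: 34.75
tool_pos: [0.4564, -0.1345, 0.2228]
orientation: [162.2, 89.8, 0.2]
force: [0.7, -0.5, -3.3]
opening: 0.0294
```

move_arm(
  commands=[
    [[0,0,0,-0.137],[0,0,0,-0.137],[0,0,0,-0.137],[0,0,0,-0.137],[0,0,0,-0.137],[0,0,0,-0.137],[0,0,0,-0.137],[0,0,0,-0.137]],
  ],
)

```text
clock: 35.55
tool_pos: [0.4546, -0.1343, 0.2188]
orientation: [-91.9, 89.9, 169.3]
force: [-0.6, -0.5, -2.3]
opening: 0.0296
```

move_arm(
  commands=[
    [[0,0,0,-0.137],[0,0,0,0],[0,0,0,0]],
  ],
)

```text
clock: 35.85
tool_pos: [0.455, -0.1344, 0.2193]
orientation: [-95.3, 89.9, 173.1]
force: [0.0, 0.8, -2.6]
opening: 0.0293
```

```bash
python3 -c "
from h import *
delta([.630,-.079,.2205],[.025,1]); delta([.55,-.079,.2205])
tilt2()"
```

```text
t 35.85 tcp [ 0.455  -0.1344  0.2193] toolx [-0.001  0.    -1.   ] toolz [-0.027 -1.    -0.   ] open 0.0293 F [ 0.   0.8 -2.6] j6 81.1
  spin -0.002 (alt 3.14 ) shift after spin cm [-0.14 17.36 -5.97]
t 35.85 tcp [ 0.455  -0.1344  0.2193] toolx [-0.001  0.    -1.   ] toolz [-0.027 -1.    -0.   ] open 0.0293 F [ 0.   0.8 -2.6] j6 81.1
  spin 0 (alt 0.0 ) shift after spin cm [-0.13  9.35 -5.79]Traceback (most recent call last):
  File "<string>", line 4, in <module>
    tilt2()
    ~~~~~^^
  File "h.py", line 45, in tilt2
    A=np.c_[Q[m][:,1],z[m]]; f=np.polyfit(A[:,1],A[:,0],1); r=A[:,0]-np.polyval(f,A[:,1])
                               ~~~~~~~~~~^^^^^^^^^^^^^^^^^
    raise TypeError("expected non-empty vector for x")
TypeError: expected non-empty vector for x
```

move_arm(
  commands=[
    [[0,1.8,-1.2,0],[0,2.6,-1.6,0],[0,2.6,-1.6,0],[0,2.4,-1.57,0],[0,2.5,0,0],[0,2.5,0,0],[0,2,0,0],[0,0.9,0,0]],
  ],
)

```text
clock: 36.7
tool_pos: [0.6316, -0.0782, 0.2189]
orientation: [-75.3, 89.9, -166.7]
force: [-0.1, 0.3, -3.3]
opening: 0.0298
```

move_arm(
  commands=[
    [[0,0,0,0],[0,0,0,0]],
  ],
)

```text
clock: 36.9
tool_pos: [0.6292, -0.0785, 0.2196]
orientation: [-91.7, 89.9, 177.0]
force: [-0.4, 0.2, -1.7]
opening: 0.029
```

```bash
sed -i 's/(z>.025)&(z<.105)/(z>h-.09)\&(z<h-.01)/; s/polyval(f,.05)/polyval(f,h-.065)/' h.py; python3 -c "
from h import *
delta([.630,-.079,.1205],[.025,1])
p=tilt2(); cv2.imwrite('pics/w8.png',p[:,:,::-1])"
```

```text
t 36.9 tcp [ 0.6292 -0.0785  0.2196] toolx [-0.001  0.    -1.   ] toolz [-0.024 -1.    -0.   ] open 0.029 F [-0.4  0.2 -1.7] j6 78.2
  spin 0.0013 (alt -3.14 ) shift after spin cm [9.91 0.09 0.04]
n 292 lean deg (+: base toward +tool y) 0.41 front y at z=.05 0.0256 h 0.2196 F [-0.4  0.2 -1.7] open 0.029
```

View pics/w8.png

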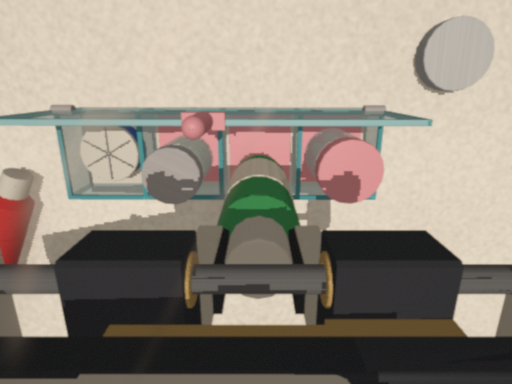

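The bottle is centred over cell 1 (walls at px 222 and 300, bottle at 260), with the jar at (178,175), the tub at (345,165) and the pill box at (110,152) in place. Lowering now.

move_arm(
  commands=[
    [[2,0,0,0],[2.5,0,0,0],[2.2,0,0,0],[1.5,0,0,0],[0.8,0,0,0],[0.3,0,0,0],[0.2,0,0,0],[0,0,0,0]],
  ],
)

```text
clock: 37.75
tool_pos: [0.6301, -0.0786, 0.1258]
orientation: [94.1, 89.9, 2.8]
force: [0.2, 0.1, -2.0]
opening: 0.0296
```

move_arm(
  commands=[
    [[0.1,0,0,0],[0.1,0,0,0],[0,0,0,0]],
  ],
)

```text
clock: 38.05
tool_pos: [0.6298, -0.0786, 0.1232]
orientation: [112.3, 90.0, 21.0]
force: [0.1, 0.4, -2.6]
opening: 0.0294
```

move_arm(
  commands=[
    [[0.1,0,0,0],[0.05,0,0,0],[0,0,0,0]],
  ],
)

```text
clock: 38.35
tool_pos: [0.6297, -0.0787, 0.1214]
orientation: [-80.7, 90.0, -172.0]
force: [-0.2, 0.6, -2.5]
opening: 0.0296
```

move_arm(
  commands=[
    [[0.05,0,0,0],[0,0,0,0]],
  ],
)

```text
clock: 38.55
tool_pos: [0.6298, -0.0787, 0.121]
orientation: [-80.3, 90.0, -171.6]
force: [0.2, -0.5, -3.2]
opening: 0.0296
```

move_arm(
  commands=[
    [[0.05,0,0,0],[0.05,0,0,0],[0,0,0,0]],
  ],
)

```text
clock: 38.85
tool_pos: [0.6299, -0.0787, 0.1205]
orientation: [77.6, 90.0, -13.7]
force: [-0.2, -0.4, 0.9]
opening: 0.0296
```

move_arm(
  commands=[
    [[0.03,0,0,0],[0,0,0,0]],
  ],
)

```text
clock: 39.05
tool_pos: [0.63, -0.0787, 0.1205]
orientation: [80.3, 90.0, -10.9]
force: [-1.6, 1.3, 5.5]
opening: 0.0295
```

move_arm(
  commands=[
    [[0,0,0,0],[0,0,0,0]],
  ],
  jaw=2.99,
)

```text
clock: 39.25
tool_pos: [0.63, -0.0788, 0.1205]
orientation: [70.2, 90.0, -21.1]
force: [-1.9, -0.0, 6.2]
opening: 0.0301
```

move_arm(
  commands=[
    [[0,0,0,0],[0,0,0,0],[0,0,0,0],[-1,0,0,0],[-2.5,0,0,0],[-3,0,0,0],[-3,0,0,0],[-2,-2,0,0]],
  ],
  jaw=5.5,
)

```text
clock: 40.05
tool_pos: [0.6114, -0.0783, 0.2368]
orientation: [78.6, 89.9, -12.7]
force: [-0.6, -0.5, 0.5]
opening: 0.0548
```

move_arm(
  commands=[
    [[0,-3,0,0],[0,-3,0,0],[0,-3,0,0],[0,-3,0,0],[0,-3,0,0],[0,0,0,0],[0,0,0,0]],
  ],
)

```text
clock: 40.75
tool_pos: [0.4598, -0.0747, 0.2357]
orientation: [104.5, 89.9, 13.2]
force: [0.2, -0.3, 0.3]
opening: 0.0551
```

```bash
python3 - <<'E'
from h import *
delta([.5,-.08,.2])
p=flapangle(); pw,d,W=wristW()
s,ds=snapshot("scene")
big=np.hstack([cv2.resize(s[140:260,150:270],(400,400),interpolation=cv2.INTER_CUBIC),cv2.resize(p[90:210,205:325],(400,400),interpolation=cv2.INTER_CUBIC)])
cv2.imwrite("pics/fin.png",big[:,:,::-1])
for n,x,y,z in(("jar",.634,.001,.095),("tub",.633,-.161,.095),("cap",.631,-.079,.155)):
    m=(abs(W[...,0]-x)<.04)&(abs(W[...,1]-y)<.04)&(abs(W[...,2]-z)<.008)&(d>0)
    if m.sum()>20: print(n,m.sum(),cv2.minEnclosingCircle(W[m][:,:2].astype(np.float32)),np.percentile(W[m][:,2],[5,50,95]).round(4))
E
```

```text
t 40.75 tcp [ 0.4598 -0.0747  0.2357] toolx [ 0.002  0.    -1.   ] toolz [-0.022 -1.    -0.   ] open 0.0551 F [ 0.2 -0.3  0.3] j6 73.6
  spin 0 (alt 0.0 ) shift after spin cm [3.58 4.03 0.44]
scene 466
 flap angle 2.102831244817951 x at z=.055 0.6383842203428471 at .145 0.6913630607440355 res 0.0036033940333010687
top 287
 flap angle 1.58183576412396 x at z=.055 0.6829388513976014 at .145 0.6839324411201987 res 0.0011312245559183481
jar 183 ((0.6107142567634583, 0.000802293885499239), 0.014603465795516968) [0.0878 0.094  0.0961]
tub 153 ((0.6071799993515015, -0.16004952788352966), 0.015010850504040718) [0.0883 0.0936 0.0959]
```

View pics/fin.png

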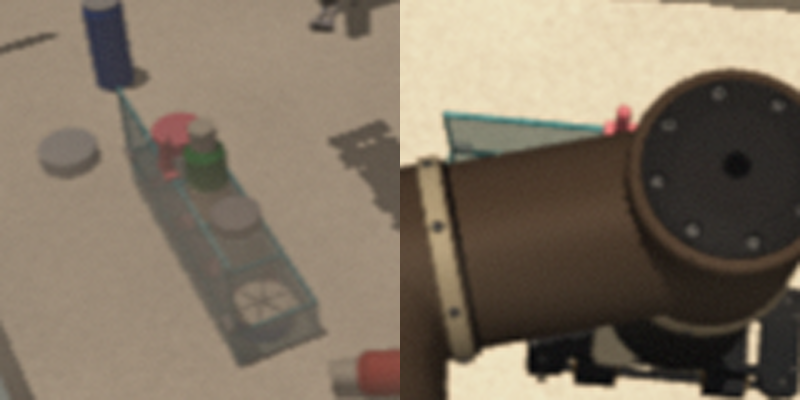

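```bash
python3 -c "
from h import *
print(close_job())"
```

```text
the job is handed in; nothing more can be done
None
```

The job is handed in at about 41 s of the 72 s allowed; no verdict was reported. The flap stands upright, the jar is in cell 2, the tub in cell 0 and the green bottle in cell 1. The pill box was left in cell 3. I swung the flap up first. Each item was lowered until the force reading showed contact, then released.

**Bottle:** it would not swing down when lifted by the cap, so I loosened the grip in small steps to let it turn. One step was too loose and the cap end dropped a few centimetres onto the table. I picked it up again, stood it upright on the table and then placed it.

**Last checks**
- **Flap:** the top camera gave about 1.58 rad. The scene camera gave 1.54 just after release, and their mean is close to 1.57. The later scene readings (1.76 and 2.10) were spoilt by the jar and bottle in the measured area, so I ignored them.
- **Jar and tub:** their tops read about 94 mm, against 95 mm expected for standing on the cell floor.
- **Bottle:** it looks upright with its cap on top in the final scene picture, and leaned 0.4° just before I lowered it. The final wrist measurement found no points on the cap, so its position after release has no numeric check.
- **Gripper:** it was clear of everything when I handed in.

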